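Punch the missing drill spot on a flange blank

ROBOT

A 6-joint arm with a two-finger parallel gripper is mounted at the origin on the work surface. World frame = base frame: x ahead of the robot, y to its left, z up, the work surface at z = 0. Lengths are in mm, angles in rad, forces in N, time in s.
With the tool pointing down it reaches from about 325 to 875 mm from the base axis. Payload 4.4 kg.
Tool frame: the origin (TCP) lies at the very end of the fingers, on their centre line; the grasp point (between the pads) lies 19 mm behind it (arm.grip_point_offset is the distance from the TCP to the grasp point, in mm); z points along the fingers, y is the direction in which the jaws open and shut (so a half turn about z gives the same grasp; the last joint's range is limited). The gripper opens to 85 mm and grips with 20 to 120 N. Pads are 22 mm wide; open, the fingers measure 114 mm over their backs; the gripper's body (76 mm by 85 mm) begins 54 mm behind the grasp point. The pads swing forward as they close: fully open they stand 13 mm farther back than shut.
Start: joints at [1.161, 0.207, 1.542, -0, 1.393, -0.15], TCP at [147.72, 555.703, 231.282] pointing down, gripper open.
Joint ranges: [-2.73, 2.73], [-0.86, 2.22], [0.23, 2.46], [-1.11, 4.25], [0.08, 2.63], [-2.82, 2.82]. Speed limits (rad/s): [2.79, 2.79, 3.14, 3.14, 3.14, 3.14].

INTERFACE

Orientations are given as a 3x3 rotation matrix whose columns are the frame's x, y, z axes.
In Python, from workcell import arm gives the robot as it stands. The module is installed in compiled form; this text tells all that it offers.
- The arm moves only by the tool jog_arm, never from a script. Its argument "plan" is one flat list of numbers, 7 for each row, row after row: the shift along the tool's x, y, z in cm, then the turn, a rotation vector about the tool's x, y, z in degrees, then the closure, from 0 (fully open) to 1 (shut). A call has 1 to 12 rows; each row shifts and turns the pose as measured when the row begins, along the tool's axes as they then stand; what a row does not reach is not made up. A row lasts 1/10 s, in which the tool goes at most 50 mm and 8.59 degrees, less where a joint would pass 70% of its speed; a pose out of reach is approached as far as the arm can. A call is refused whole if a number of a shift passes 5 or a number of a turn 8.59, either way. A call with a gripper value outside its range is refused whole. The fingers move at their own pace and stop on an object; the grip force is fixed at half the most. Time passes only in rows, so rows that do not move let the fingers close. It gives the time, the measured TCP pose, the force and the opening at its end, in the units of the state.
- arm.get_state(): the state, without advancing time (a new reading comes with each control period).
- arm.read_camera(name): name is "scene" or "top" or "wrist"; returns a dict with "img" (384x512x3 uint8, red, green, blue), "z_map" (384x512 float32, mm along the optical axis (not along the pixel's ray), 0 where there is no reading), "vertical_fov" (degrees; the focal length in pixels is half the picture's height over the tangent of half this angle, whatever the lens; pixels are square), "cx", "cy" (the principal point, pixels), "rvec" (rotation vector, rad) and "tvec" (3), from world to camera coordinates, as OpenCV has them. Camera axes: x right, y down, z forward; pixel columns grow to the right and rows downward; lengths in mm; the calibration is good to about 2 mm. A picture is of the moment at which its call begins.
- arm.close_job(): hands the job in, once; it reports no verdict.
The state is a dict: "time": time; "qpos": joint angles; "qd": joint speeds; "effort": joint torques, N m; "tool_pos": TCP position; "tool_rot": TCP orientation; "force": force on the tool from outside, world axes, zero at the start; "wrist_torque": the same for the moment, N m; "gripper_width": opening from 0.0 (shut) to 1.0 (fully open).
Only numpy, scipy, OpenCV 4.12 (cv2) and the standard library are available. Lean on these libraries where they do the work, as an engineer would, in place of code of your own. Each camera call takes 0.05 s, during which the arm holds its last target.

TASK

Take the spring-loaded centre punch out of the wooden tool block, stand its point on the black cross on the clamped steel blank, upright, and press straight down until the spring inside lets go, without ramming the punch hard against its stop and without firing it anywhere off the cross. Then put the punch back upright in the hole it came from, fully down on its collar, and let go. Leave all other things where they are.

Things in the scene. Friction and masses are not known exactly. Their poses are not given: they have to be found in the camera images.
- punch_mid (a point): Middle of the round grip of the spring-loaded centre punch (loose, bright steel, 0.1 to 0.2 kg), z up its axis. It stands point down in one of the block's three holes: the only tool there with a round collar and a dark domed cap. Grip 18 mm diameter, from 25 mm below this point to 25 mm above; then a cap 23 mm wide, up to 35 mm above.
- tip (a point): Point of the punch's plunger, on the punch's axis; 95 mm below punch_mid when the plunger is out.
- plunger (a joint): How far the plunger is pressed into the punch, in m: 0 out (its spring returns it), 0.011 at the hard stop. The force needed begins at 3 N, climbs to a peak of about 13 N near 0.0055, then the spring lets go and the force falls to about 2 N near 0.010. The punch has fired once it is past 0.008.
- stand: Fixed wooden tool block, 60 mm (x) by 200 mm (y) by 80 mm high, origin at the centre of its underside. Three vertical 16 mm holes through it, in a row along its y axis at y = -65, 0 and +65 mm; each holds one tool.
- spot (a point): Point straight below the black cross (two 26 mm strokes) near the one corner of the steel blank without a hole. x and y of the cross are those of this point, but it lies on the blank's top face, 0 to 30 mm ABOVE this point: the rest under the blank is wound to a height that differs each time and is not measured, so it must be found by feel. The blank does not give under load.
- rest: Fixed green work rest, 120 mm square, origin at the centre of its underside; on it the clamped blank, 100 mm square, with 12 mm holes at three corners and the cross at the fourth, at x = y = +30 mm. The blank's top is 55 to 85 mm above the rest's underside. Two clamps at x = -46 and +46 mm, y = 0, 26 mm long in y, stand up to 11 mm above the blank.
- drift: Bystander: dark round drift in the block, head 20 mm diameter and 28 mm high above the block; origin on its axis at the block's top.
- chisel: Bystander: chisel in the block, head 20 mm square and 35 mm high above the block; origin on its axis at the block's top.
- bearing: Bystander: steel bearing ring lying flat, 60 mm diameter, 16 mm high; origin under its centre.
- nut: Bystander: dark steel collar nut lying flat, 32 mm diameter, 13 mm high; origin under its centre.
- oil: Bystander: small clear bottle with red cap, 56 mm diameter, 130 mm high; origin under its centre.
- wrench: Bystander: wrench lying flat, about 180 mm long.
- hammer: Bystander: hammer lying flat, about 260 mm long.
- punch: The same punch; origin on its axis at the underside of its collar, 33 mm below punch_mid. The collar (30 mm diameter, 8 mm thick) rests on the block; fingertips may bear down on it. Below it a 12 mm nose, tapered at its end, reaches 30 mm down, and out of that comes the 7 mm plunger, its point 62 mm below the collar when not pressed in.
Things that resemble listed ones, but are neither listed nor needed, are in the scene too. Of the things shaped like the stand, the wooden one is meant.

How it is judged (in metres and radians):
On the way, in this order (a step that is already met when the one before it is completed fails the run):
1. the punch is lifted out of the block (z of tip in the frame of stand above 0.085 m), for 0.1 s.
2. the punch, upright (within 8 degrees) and with its point within 4 mm of the middle of the cross, is pressed on the blank until its spring has let go (plunger past 8 mm) (value of joint plunger above 0.008 m and horizontal distance between tip and spot below 0.004 m and angle between punch_mid's own z axis and vertical below 0.14 rad and contact force between punch and rest above 1 N).
At the end, for the whole second after the job is handed in: The punch stands upright (within 4.5 degrees), at rest and released, in the hole it came from, within 7 mm of where it stood at the start (collar down on the block), its plunger out again; every bystander is within 20 mm of where it was (distance of punch_mid from where it was at the start of the episode below 0.007 m and angle between punch_mid's own z axis and vertical below 0.08 rad and value of joint plunger below 0.002 m and linear speed of punch below 0.02 m/s and distance of each of drift, chisel, bearing, nut, oil, wrench, hammer from where it was at the start of the episode below 0.02 m); the robot touches nothing.
It fails at once if the punch is rammed: more than 22 N between the punch and the blank or its rest (contact force between punch and rest above 22 N).
It fails at once if the punch is fired (plunger past 8 mm) with its point more than 4 mm from the middle of the cross (value of joint plunger above 0.008 m and horizontal distance between tip and spot above 0.004 m).
It fails at once if a bystander is moved by more than 20 mm (distance of any of drift, chisel, bearing, nut, oil, wrench, hammer from where it was at the start of the episode above 0.02 m).
It also fails if it takes over 58 s, if anything falls off the work surface, if the arm or the gripper's body presses on something with over 40 N, if the wrist force passes 120 N, or if a joint passes its speed limit or range.

## Working session

There is one attempt and no reset: what is moved stays moved. The work goes in short steps, Python scripts to look and compute and a tool call to move; the robot and the scene stay as the last step left them, time stands still between calls to the robot, and variables do not carry over. Pictures are saved under pics/ and viewed, and the job is handed in when it is done.

Besides the shell and the picture viewer there is one more tool, called after ">>>" as name(argument=value, ...) on one line, values as JSON. jog_arm: Moves the arm, as the interface text tells. Its arguments: {"type":"object","properties":{"plan":{"type":"array"}},"required":["plan"]}

```bash
mkdir -p pics
cat > h.py <<'E'
import numpy as np, cv2
from workcell import arm
def cam(n):
    d=arm.read_camera(n); R,_=cv2.Rodrigues(np.array(d["rvec"],float)); d["R"]=R; d["t"]=np.array(d["tvec"],float).ravel()
    d["f"]=d["img"].shape[0]/2/np.tan(np.radians(d["vertical_fov"])/2); d["C"]=-R.T@d["t"]; return d
def ray(d,u,v):
    r=d["R"].T@np.array([(u-d["cx"])/d["f"],(v-d["cy"])/d["f"],1.0]); return d["C"],r
def plane(d,u,v,z):
    C,r=ray(d,u,v); return C+r*(z-C[2])/r[2]
def depth(d,u,v):
    C,r=ray(d,u,v); return C+r*float(d["z_map"][int(round(v)),int(round(u))])
def proj(d,p):
    q=d["R"]@np.array(p,float)+d["t"]; return np.array([d["cx"]+d["f"]*q[0]/q[2],d["cy"]+d["f"]*q[1]/q[2]])
def save(n,img,s=1):
    cv2.imwrite("pics/"+n+".png",cv2.resize(cv2.cvtColor(img,cv2.COLOR_RGB2BGR),None,fx=s,fy=s,interpolation=cv2.INTER_CUBIC))
E
python3 - <<'E'
from h import *
for n in("scene","top","wrist"):
    d=cam(n); save(n+"0",d["img"],1.5); np.savez(n+"0.npz",**{k:d[k] for k in d}); print(n,d["C"].round(),d["f"],d["cx"],d["cy"],(d["z_map"]>0).mean())
s=arm.get_state(); print({k:np.round(v,3) for k,v in s.items()},arm.grip_point_offset)
E
```

```text
scene [1174.  100.  850.] 347.1604996669147 255.75163449032797 185.575552363216 0.9960886637369791
top [ 334.  184. 1472.] 391.6743538162952 256.0058941969711 186.64881614304022 0.9959055582682291
wrist [ 76. 574. 371.] 297.7916567292021 255.11624016075712 196.0294582566512 0.9959309895833334
{'time': np.float64(0.15), 'qpos': array([ 1.161,  0.207,  1.543, -0.   ,  1.394, -0.151]), 'qd': array([ 0.001, -0.001, -0.005,  0.   , -0.002, -0.003]), 'effort': array([-1.0000e-03, -3.8352e+01, -2.9204e+01, -0.0000e+00,  7.0000e-03,
       -0.0000e+00]), 'tool_pos': array([147.464, 555.147, 230.35 ]), 'tool_rot': array([[-0.966,  0.257, -0.001],
       [ 0.257,  0.966, -0.002],
       [ 0.   , -0.002, -1.   ]]), 'force': array([-0.094, -0.494,  0.522]), 'wrist_torque': array([ 0.057,  0.018, -0.018]), 'gripper_width': np.float64(0.996)} 18.700000000000003
```

View pics/top0.png

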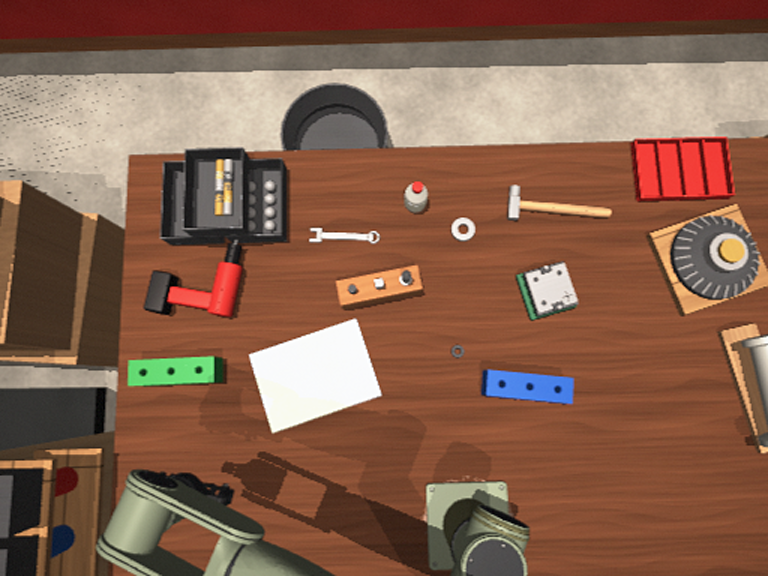

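View pics/scene0.png

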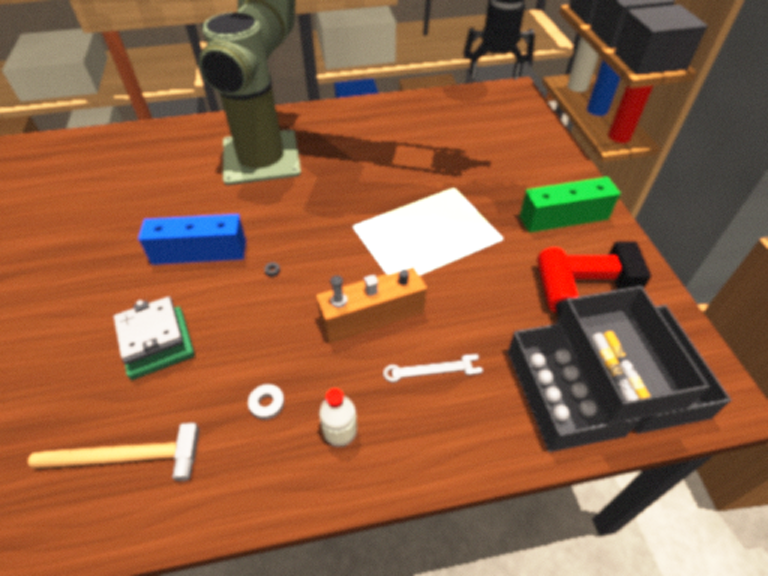

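View pics/wrist0.png

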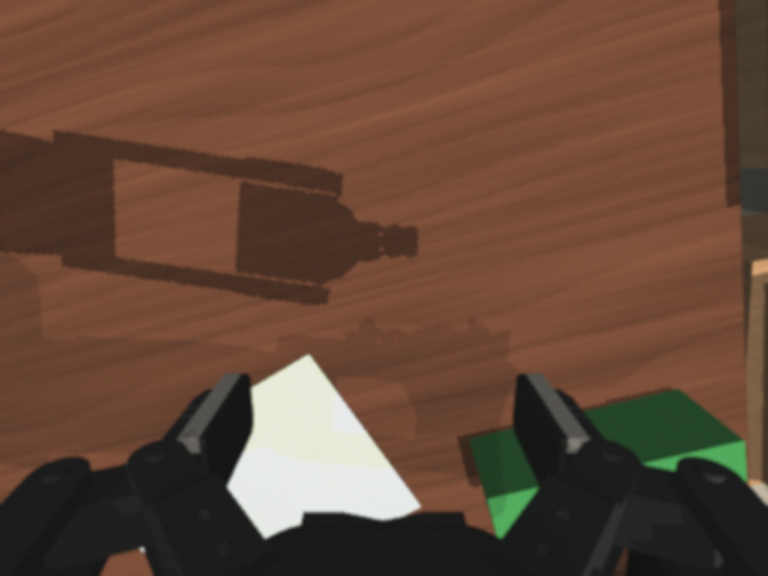

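The top view shows the wooden block at about (380,285) in the 1.5x picture, with three tools in it. The rest is at (548,290). I'll enlarge both to tell the tools apart.

Run:
```python
from h import *
t=dict(np.load("top0.npz")); s=dict(np.load("scene0.npz"))
a=cv2.resize(t["img"][165:220,215:295],None,fx=5,fy=5,interpolation=cv2.INTER_CUBIC)
b=cv2.resize(t["img"][165:220,335:395],None,fx=5,fy=5,interpolation=cv2.INTER_CUBIC)
c=cv2.resize(s["img"][170:230,200:290],None,fx=4,fy=4,interpolation=cv2.INTER_CUBIC)
e=cv2.resize(s["img"][190:255,65:135],None,fx=4,fy=4,interpolation=cv2.INTER_CUBIC)
o=np.zeros((560,720,3),np.uint8)
o[:275,:400]=a;o[:275,410:710]=b;o[290:530,:360]=c;o[290:550,370:650]=e
save("crop0",o)
```

```text
(no output)
```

View pics/crop0.png

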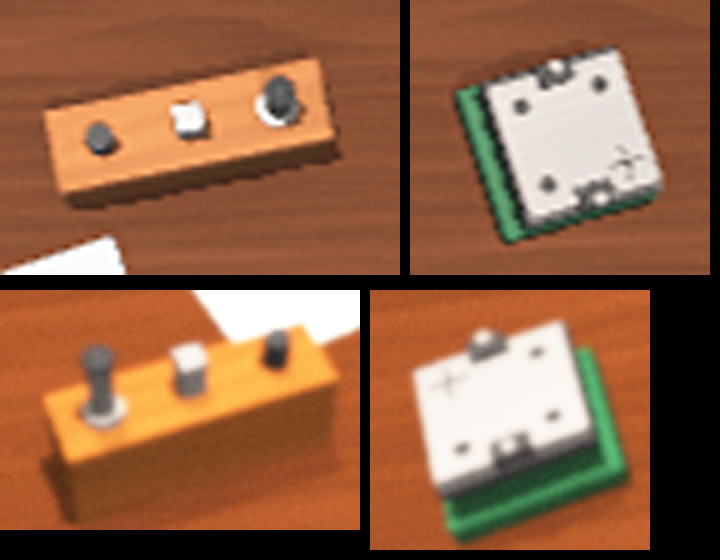

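Candidates in the wooden block (top view, native pixels):
- **(235,192):** small dark head, the drift.
- **(253,189):** bright square head, the chisel.
- **(271,185):** bright round collar with a tall dark domed cap, the punch. This one fits the description.

The blue and green blocks are empty look-alikes. The cross is at about (378,197), the one corner of the blank without a hole.

Run:
```python
from h import *
t=dict(np.load("top0.npz")); s=dict(np.load("scene0.npz"))
hsv=cv2.cvtColor(t["img"],cv2.COLOR_RGB2HSV)
# block top: bright orange
m=((hsv[...,0]<18)&(hsv[...,1]>100)&(hsv[...,2]>165)).astype(np.uint8); m[:165]=0;m[225:]=0;m[:,:215]=0;m[:,295:]=0
m=cv2.morphologyEx(m,cv2.MORPH_CLOSE,np.ones((9,9)))
n,l,st,c=cv2.connectedComponentsWithStats(m); k=1+st[1:,4].argmax(); print(st[k],c[k])
pts=np.argwhere(l==k)[:,::-1].astype(float)
W=np.array([plane(t,u,v,80)[:2] for u,v in pts]).astype(np.float32)
r=cv2.minAreaRect(W);print("block",r, W.mean(0))
for u,v,z in((235,192,108),(253,189,115),(271,185,148)): print(depth(t,u,v).round(1), plane(t,u,v,z).round(1))
# blank
m=((hsv[...,1]<40)&(hsv[...,2]>150)).astype(np.uint8); m[:165]=0;m[220:]=0;m[:,:340]=0;m[:,395:]=0
m=cv2.morphologyEx(m,cv2.MORPH_CLOSE,np.ones((5,5)))
n,l,st,c=cv2.connectedComponentsWithStats(m); k=1+st[1:,4].argmax()
pts=np.argwhere(l==k)[:,::-1]
D=np.array([depth(t,u,v) for u,v in pts]); print("blank z",np.median(D[:,2]),D[:,2].std())
z=np.median(D[:,2])
for zz in (55,70,85,z):
    W=np.array([plane(t,u,v,zz)[:2] for u,v in pts]).astype(np.float32); print(zz,cv2.minAreaRect(W))
# cross triangulate
u1=(335+(627-410)/5, 165+160/5); u2=(65+(448-370)/4,190+(381-290)/4)
C1,r1=ray(t,*u1);C2,r2=ray(s,*u2)
A=np.stack([r1,-r2],1); k=np.linalg.lstsq(A,C2-C1,rcond=None)[0]; print("cross",u1,u2,C1+k[0]*r1,C2+k[1]*r2, depth(t,*u1),depth(s,*u2))
```

```text
[224 177  58  27 940] [252.05425532 189.59787234]
block ((568.2447509765625, 195.13279724121094), (61.47629928588867, 204.370849609375), 9.671677589416504) [568.27313 196.06964]
[555.8 256.  112.6] [556.6 256.3 108. ]
[564.4 192.5 114.7] [564.4 192.5 115. ]
[571.8 129.9 143.6] [571.  130.1 148. ]
blank z 65.1206586667929 123.85074972330818
55 ((554.78369140625, -224.37648010253906), (108.59700012207031, 101.58499145507812), 15.299578666687012)
70 ((552.4470825195312, -220.05471801757812), (107.44735717773438, 100.50960540771484), 15.29954719543457)
85 ((550.1104736328125, -215.7329864501953), (106.29776763916016, 99.4342269897461), 15.299577713012695)
65.1206586667929 ((553.2071533203125, -221.46054077148438), (107.82138061523438, 100.85944366455078), 15.299565315246582)
cross (378.4, 197.0) (84.5, 212.75) [ 530.49303425 -260.38775292   67.2381322 ] [ 530.29636189 -259.0564589    66.78959325] [ 530.34879767 -260.06154553   68.26958176] [ 530.83947852 -258.75348361   67.4507023 ]
```

```bash
cat >> h.py <<'E'
def goto(target,yaw_y,n=12,frac=1.0):
    """rows (rounded) from present pose toward target, tool down, tool y at yaw_y deg"""
    from scipy.spatial.transform import Rotation as Ro
    s=arm.get_state(); p=np.array(s["tool_pos"]);R=np.array(s["tool_rot"])
    a=np.radians(yaw_y); y=np.array([np.cos(a),np.sin(a),0]); z=np.array([0,0,-1.]); Rt=np.stack([np.cross(y,z),y,z],1)
    rv=(Ro.from_matrix(R.T@Rt)).as_rotvec(); out=[]
    for i in range(n):
        dr=rv*frac/n; dp=(np.array(target)-p)*frac/n if i==0 else dp
        if i==0: step=dp
        sh=(R.T@step)/10; out.append(list(np.round(sh,2))+list(np.round(np.degrees(dr),1)))
        R=R@Ro.from_rotvec(dr).as_matrix()
    for o in out: print(", ".join("%g"%(x+0) for x in o))
    print("remaining rot deg",np.degrees(rv).round(2),"dpos",(np.array(target)-p).round(1))
E
python3 -c "
from h import *
goto((590,60,235),9.7,16)"
```

```text
-3.47, -2.28, -0.03, 0, 0, 4.1
-3.62, -2.03, -0.03, 0, 0, 4.1
-3.76, -1.76, -0.03, 0, 0, 4.1
-3.87, -1.49, -0.03, 0, 0, 4.1
-3.97, -1.21, -0.03, 0, 0, 4.1
-4.05, -0.93, -0.03, 0, 0, 4.1
-4.1, -0.63, -0.03, 0, 0, 4.1
-4.14, -0.34, -0.03, 0, 0, 4.1
-4.15, -0.04, -0.03, 0, 0, 4.1
-4.14, 0.25, -0.03, 0, 0, 4.1
-4.11, 0.55, -0.03, 0, 0, 4.1
-4.07, 0.84, -0.03, 0, 0, 4.1
-4, 1.13, -0.03, 0, 0, 4.1
-3.9, 1.41, -0.03, 0, 0, 4.1
-3.79, 1.68, -0.03, 0, 0, 4.1
-3.66, 1.95, -0.03, 0, 0, 4.1
remaining rot deg [-1.000e-01  5.000e-02  6.542e+01] dpos [ 442.5 -495.1    4.7]
```

>>> jog_arm(plan=[-3.5,-2.3,-0.05,0,0,4.1,0,-3.6,-2.0,-0.05,0,0,4.1,0,-3.75,-1.75,-0.05,0,0,4.1,0,-3.9,-1.5,-0.05,0,0,4.1,0,-4,-1.2,-0.05,0,0,4.1,0,-4.05,-0.9,-0.05,0,0,4.1,0,-4.1,-0.6,-0.05,0,0,4.1,0,-4.15,-0.35,-0.05,0,0,4.1,0,-4.15,-0.05,-0.05,0,0,4.1,0,-4.15,0.25,-0.05,0,0,4.1,0])

```text
time: 1.15
tool_pos: [426.2, 234.3, 232.1]
tool_rot: [[-0.547, 0.837, -0.004], [0.837, 0.547, -0.003], [-0.0, -0.005, -1.0]]
force: [-0.3, 0.3, 1.0]
gripper_width: 0.997
```

```bash
python3 -c "
from h import *
goto((590,60,235),9.7,9)"
```

```text
-2.62, 0.47, -0.03, 0, 0, 2.6
-2.59, 0.58, -0.03, 0, 0, 2.6
-2.56, 0.7, -0.03, 0, 0, 2.6
-2.53, 0.82, -0.03, 0, 0, 2.6
-2.49, 0.93, -0.03, 0, 0, 2.6
-2.44, 1.04, -0.03, 0, 0, 2.6
-2.39, 1.15, -0.03, 0, 0, 2.6
-2.34, 1.26, -0.03, 0, 0, 2.6
-2.28, 1.37, -0.03, 0, 0, 2.6
remaining rot deg [-0.28  0.07 23.43] dpos [ 163.8 -174.3    2.9]
```

>>> jog_arm(plan=[-2.6,0.45,-0.05,0,0,2.6,0,-2.6,0.6,-0.05,0,0,2.6,0,-2.55,0.7,-0.05,0,0,2.6,0,-2.55,0.8,-0.05,0,0,2.6,0,-2.5,0.95,-0.05,0,0,2.6,0,-2.45,1.05,-0.05,0,0,2.6,0,-2.4,1.15,-0.05,0,0,2.6,0,-2.35,1.25,-0.05,0,0,2.6,0,-2.3,1.35,-0.05,0,0,2.6,0,0,0,-0.05,0,0,0,0])

```text
time: 2.15
tool_pos: [594.3, 43.6, 232.7]
tool_rot: [[-0.142, 0.99, -0.01], [0.99, 0.142, -0.004], [-0.003, -0.01, -1.0]]
force: [-0.1, 0.5, 1.2]
gripper_width: 0.998
```

```bash
python3 -c "
from h import *
s=arm.get_state();print(s['tool_pos'],np.round(s['qpos'],2))
d=cam('wrist');save('wrist1',d['img'],1.5);np.savez('wrist1.npz',**d)
print(d['C'],d['R'].round(3))"
```

```text
[594.27301632  43.63805166 232.71134583] [-0.07  0.26  1.48 -0.    1.42 -0.21]
[586.13370736 118.50871653 373.67328621] [[ 0.99   0.142 -0.01 ]
 [ 0.138 -0.945  0.297]
 [ 0.033 -0.296 -0.955]]
```

View pics/wrist1.png

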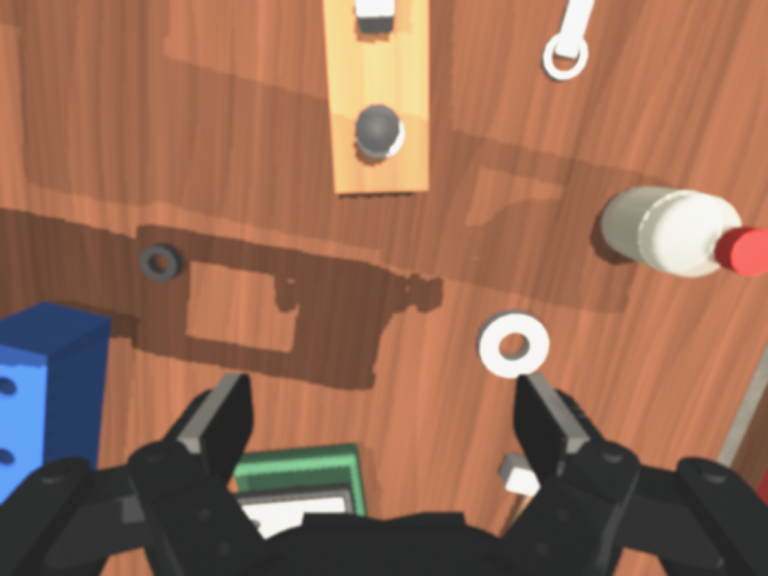

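The wrist view shows the punch (cap at about (378,130) in the 1.5x picture, collar just behind it) in the end hole of the wooden block, with the chisel next to it.

Run:
```python
from h import *
d=dict(np.load("wrist1.npz")); save("w1c",d["img"][40:140,205:300],6)
hsv=cv2.cvtColor(d["img"],cv2.COLOR_RGB2HSV)
sub=np.zeros(hsv.shape[:2],bool); sub[60:115,225:285]=1
m=(hsv[...,2]<130)&(hsv[...,1]<80)&sub
n,l,st,c=cv2.connectedComponentsWithStats(m.astype(np.uint8)); k=1+st[1:,4].argmax(); print("cap",st[k],c[k])
ct=cv2.findContours((l==k).astype(np.uint8),0,1)[0][0]; (cu,cv_),rr=cv2.minEnclosingCircle(ct); print(cu,cv_,rr)
for z in(138,143,148): print(z,plane(d,cu,cv_,z).round(1), rr/d["f"]*(d["C"][2]-z)*2)
print(depth(d,cu,cv_))
m=(hsv[...,2]>100)&(hsv[...,1]<70)&sub|(l==k)
n,l2,st,c=cv2.connectedComponentsWithStats(m.astype(np.uint8)); k2=1+st[1:,4].argmax(); print(st[k2],c[k2])
# block top edges near end
m=((hsv[...,0]<22)&(hsv[...,1]>70)&(hsv[...,2]>200)).astype(np.uint8); m[:,:205]=0; m[:,300:]=0;m[140:]=0
m=cv2.morphologyEx(m,cv2.MORPH_CLOSE,np.ones((3,3)))
n,l3,st,c=cv2.connectedComponentsWithStats(m); k3=1+st[1:,4].argmax();print(st[k3])
ys=[]
for v in range(20,124,8):
    u=np.where(l3[v]==k3)[0]; print(v,u.min(),u.max(),plane(d,u.min()-.5,v,80)[:2].round(1),plane(d,u.max()+.5,v,80)[:2].round(1))
```

```text
cap [238  74  27  28 463] [250.44276458  88.58315335]
250.70669555664062 86.9842529296875 14.658668518066406
138 [579.  129.2 138. ] 23.20183593528884
143 [579.2 129.  143. ] 22.70959015919592
148 [579.3 128.7 148. ] 22.217344383102994
[579.31520514 128.70499251 148.41526685]
[238  70  32  36 909] [252.90869087  87.9119912 ]
[ 214    0   73  129 5365]
20 215 286 [538.4 181.8] [600.6 190.6]
28 216 286 [539.9 175.7] [601.7 184.5]
36 217 286 [541.4 169.6] [602.8 178.2]
44 217 286 [542.1 163.2] [603.9 171.9]
52 217 286 [542.7 156.7] [605.  165.6]
60 218 285 [544.3 150.3] [605.2 158.9]
68 219 285 [545.9 143.8] [606.4 152.4]
76 220 286 [547.6 137.1] [608.4 145.8]
84 220 285 [548.3 130.3] [608.7 138.9]
92 221 285 [550.  123.5] [609.9 132. ]
100 221 285 [550.7 116.4] [611.1 125. ]
108 222 285 [552.4 109.4] [612.4 118. ]
116 222 285 [553.2 102.1] [613.6 110.8]
```

View pics/w1c.png

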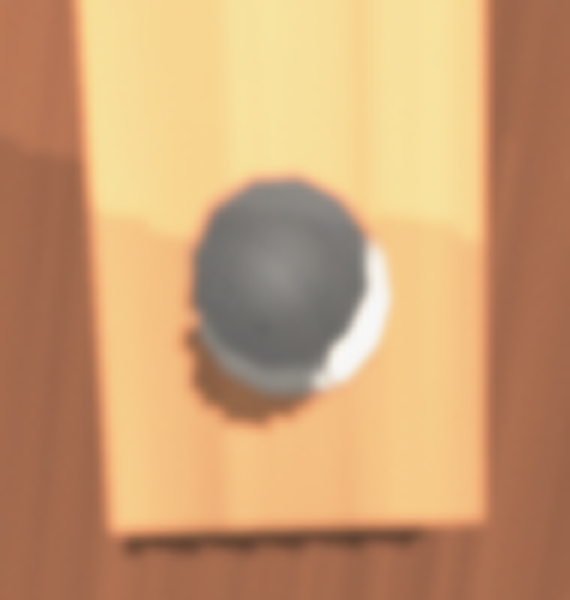

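Run:
```python
from h import *
d=dict(np.load("wrist1.npz"))
print(plane(d,251.3,84.9,142),plane(d,253.7,89.3,88))
```

```text
[579.353382   130.47368295 142.        ] [580.43593638 129.87261649  88.        ]
```

```bash
python3 -c "
from h import *
goto((580,130.2,200),9.8,4)"
```

```text
2.16, -0.01, 0.81, -0.2, 0, -0.4
2.16, 0, 0.81, -0.2, 0, -0.4
2.16, 0.01, 0.81, -0.2, 0, -0.4
2.16, 0.03, 0.81, -0.2, 0, -0.4
remaining rot deg [-0.66  0.08 -1.56] dpos [-13.2  85.3 -32.6]
```

>>> jog_arm(plan=[2.15,0,0.8,-0.2,0,-0.4,0,2.15,0,0.8,-0.2,0,-0.4,0,2.15,0,0.8,-0.2,0,-0.4,0,1.0,0,0.4,-0.1,0,-0.2,0,0,0,0,0,0,0,0,0,0,0,0,0,0,0])

```text
time: 2.8
tool_pos: [577.6, 123.0, 202.5]
tool_rot: [[-0.172, 0.985, -0.003], [0.985, 0.172, -0.001], [0.0, -0.003, -1.0]]
force: [0.6, -0.2, -0.1]
gripper_width: 0.995
```

```bash
python3 -c "
from h import *
goto((580,130.2,170),9.8,3)"
```

```text
0.22, 0.12, 1.08, -0.1, 0, 0
0.22, 0.12, 1.08, -0.1, 0, 0
0.22, 0.12, 1.08, -0.1, 0, 0
remaining rot deg [-0.17 -0.    0.11] dpos [  2.4   7.2 -32.5]
```

>>> jog_arm(plan=[0.25,0.1,1.0,-0.1,0,0,0,0.25,0.1,1.0,-0.1,0,0,0,0.2,0.1,0.9,0,0,0,0,0,0,0,0,0,0,0,0,0,0,0,0,0,0])

```text
time: 3.3
tool_pos: [580.2, 128.6, 171.3]
tool_rot: [[-0.169, 0.986, 0.001], [0.986, 0.169, -0.001], [-0.001, 0.001, -1.0]]
force: [-0.2, -0.3, 0.5]
gripper_width: 0.998
```

```bash
python3 -c "
from h import *
d=cam('wrist');save('wrist2',d['img'],1.5);np.savez('wrist2.npz',**d)
goto((580,130.2,92),9.8,5)"
```

```text
0.03, 0, 1.58, 0, 0, 0
0.03, 0.01, 1.58, 0, 0, 0
0.03, 0.01, 1.58, 0, 0, 0
0.03, 0.01, 1.58, 0, 0, 0
0.03, 0.01, 1.58, 0, 0, 0
remaining rot deg [ 0.05  0.05 -0.05] dpos [  0.    1.6 -79.1]
```

View pics/wrist2.png

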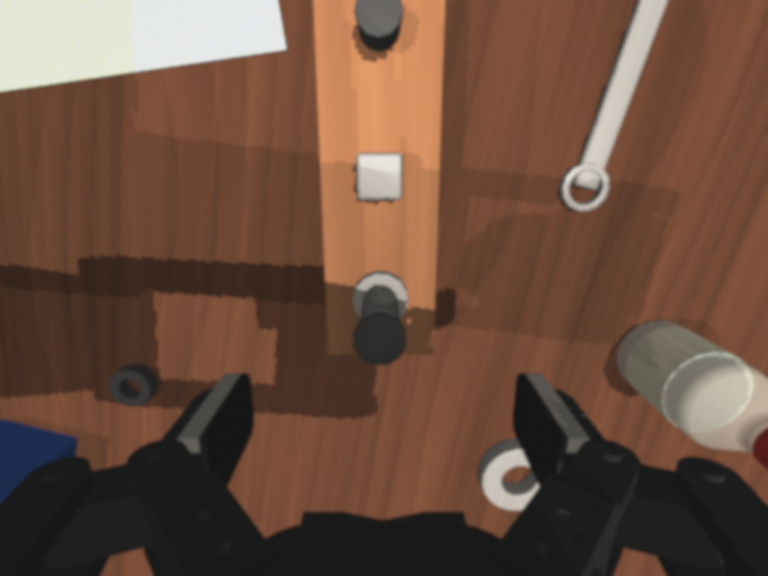

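The punch shows collar, grip and dark domed cap at (380,320), centred between the fingers. I'll check its position fore and aft before going down.

```bash
python3 -c "
from h import *
d=dict(np.load('wrist2.npz'))
print(plane(d,379.5/1.5-.4,338/1.5-.4,142),plane(d,380.5/1.5-.4,298/1.5-.4,88))"
```

```text
[579.27069693 132.04677761 142.        ] [579.44553101 132.19632478  88.        ]
```

>>> jog_arm(plan=[0.05,0,1.6,0,0,0,0,0.05,0,1.6,0,0,0,0,0.05,0,1.6,0,0,0,0,0,0,1.6,0,0,0,0,0,0,1.0,0,0,0,0,0,0,0,0,0,0,0,0,0,0,0,0,0,0])

```text
time: 4.05
tool_pos: [583.9, 129.2, 98.6]
tool_rot: [[-0.168, 0.986, 0.009], [0.986, 0.168, -0.0], [-0.002, 0.009, -1.0]]
force: [0.3, -0.6, 1.0]
gripper_width: 1.0
```

```bash
python3 -c "
from h import *
goto((580,130.2,91),9.8,1)"
```

```text
0.16, -0.37, 0.76, 0.5, 0.1, -0.1
remaining rot deg [ 0.51  0.11 -0.14] dpos [-3.9  1.  -7.6]
```

>>> jog_arm(plan=[0.2,-0.4,0.5,0.5,0.1,0,0,0,0,0.1,0,0,0,0,0,0,0,0,0,0,0])

```text
time: 4.35
tool_pos: [581.0, 130.8, 94.5]
tool_rot: [[-0.168, 0.986, 0.004], [0.986, 0.168, 0.0], [-0.0, 0.003, -1.0]]
force: [0.6, -1.1, 0.9]
gripper_width: 1.0
```

```bash
python3 -c "
from h import *
goto((579.6,131.4,91),9.8,1)"
```

```text
0.09, -0.12, 0.35, 0.2, 0, -0.1
remaining rot deg [ 0.2   0.03 -0.14] dpos [-1.4  0.6 -3.5]
```

>>> jog_arm(plan=[0.1,-0.15,0.3,0.2,0,0,0,0,0,0,0.1,0,0,0,0,0,0,0,0,0,0])

```text
time: 4.65
tool_pos: [579.8, 131.7, 92.2]
tool_rot: [[-0.168, 0.986, -0.0], [0.986, 0.168, -0.001], [-0.001, -0.0, -1.0]]
force: [-0.7, 0.4, -0.0]
gripper_width: 0.999
```

>>> jog_arm(plan=[0,0,0,0,0,0,1,0,0,0,0,0,0,1,0,0,0,0,0,0,1,0,0,0,0,0,0,1,0,0,0,0,0,0,1,0,0,0,0,0,0,1])

```text
time: 5.25
tool_pos: [579.9, 131.7, 92.4]
tool_rot: [[-0.168, 0.986, -0.0], [0.986, 0.168, -0.001], [-0.001, -0.0, -1.0]]
force: [-0.6, -0.4, 0.2]
gripper_width: 0.197
```

>>> jog_arm(plan=[0,0,0,0,0,0,1,0,0,0,0,0,0,1,0,0,0,0,0,0,1])

```text
time: 5.55
tool_pos: [579.9, 131.7, 92.4]
tool_rot: [[-0.168, 0.986, -0.0], [0.986, 0.168, -0.001], [-0.001, -0.0, -1.0]]
force: [-0.4, -0.4, 0.2]
gripper_width: 0.198
```

```bash
python3 -c "
from h import *
d=cam('wrist');save('wrist3',d['img'],1.5);np.savez('wrist3.npz',**d)
s=arm.get_state();print(s['tool_pos'],s['tool_rot'],s['gripper_width'],s['force'],s['wrist_torque'])"
```

```text
[579.85487312 131.65284075  92.37986689] [[-1.67902738e-01  9.85803551e-01 -1.70993777e-04]
 [ 9.85803342e-01  1.67902581e-01 -7.03352144e-04]
 [-6.64656745e-04 -2.86660987e-04 -9.99999738e-01]] 0.20170007531949688 [-0.20990148 -0.26080051 -0.83613382] [-0.0717085   0.01016639  0.02180484]
```

View pics/wrist3.png

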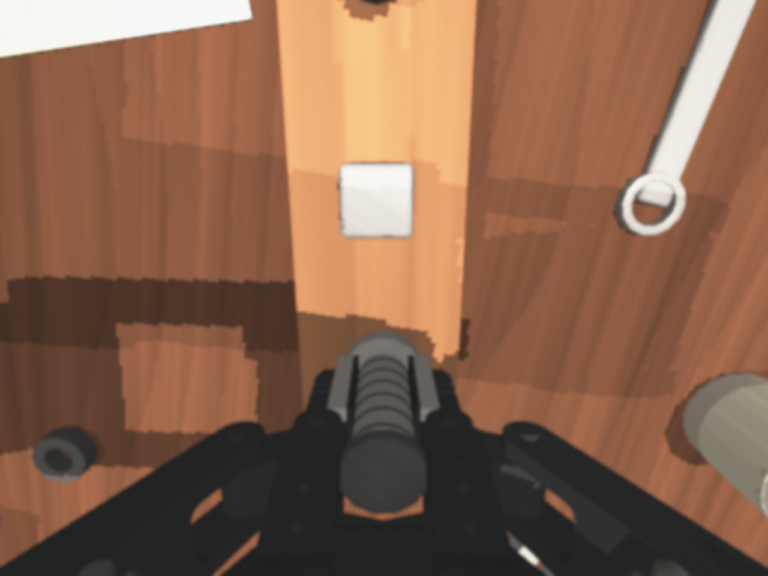

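>>> jog_arm(plan=[0,0,-0.6,0,0,0,1,0,0,-0.8,0,0,0,1,0,0,-0.8,0,0,0,1,0,0,-0.8,0,0,0,1])

```text
time: 6.0
tool_pos: [577.5, 131.5, 121.7]
tool_rot: [[-0.168, 0.986, -0.006], [0.986, 0.168, -0.001], [-0.0, -0.006, -1.0]]
force: [0.1, 0.0, -2.4]
gripper_width: 0.2
```

```bash
python3 -c "
from h import *
goto((579.9,131.7,170),9.7,5)"
```

```text
0, 0.04, -0.97, -0.1, 0, 0
0, 0.04, -0.97, -0.1, 0, 0
0, 0.04, -0.97, -0.1, 0, 0
0, 0.04, -0.97, -0.1, 0, 0
0, 0.05, -0.97, -0.1, 0, 0
remaining rot deg [-0.36  0.   -0.04] dpos [ 2.4  0.2 48.3]
```

>>> jog_arm(plan=[0,0.2,-0.4,-0.3,0,0,1,0,0.1,-0.8,-0.1,0,0,1,0,0.1,-0.9,-0.1,0,0,1,0,0.1,-0.9,-0.1,0,0,1,0,0.05,-1.5,-0.1,0,0,1,0,0.05,-2,-0.1,0,0,1,0,0.05,-2,-0.1,0,0,1,0,0,-2,0,0,0,1,0,0,-0.5,0,0,0,1,0,0,0,0,0,0,1])

```text
time: 7.0
tool_pos: [585.0, 132.7, 244.6]
tool_rot: [[-0.168, 0.986, 0.017], [0.986, 0.168, 0.002], [-0.001, 0.017, -1.0]]
force: [-0.2, 0.6, -2.7]
gripper_width: 0.199
```

```bash
python3 -c "
from h import *
d=cam('wrist');save('wrist4',d['img'],1.5);np.savez('wrist4.npz',**d)
goto((600,-200,215),9.7,10)"
```

```text
-3.3, -0.42, 0.29, 0.1, 0, 0
-3.3, -0.42, 0.29, 0.1, 0, 0
-3.3, -0.42, 0.29, 0.1, 0, 0
-3.3, -0.42, 0.29, 0.1, 0, 0
-3.3, -0.42, 0.29, 0.1, 0, 0
-3.3, -0.41, 0.29, 0.1, 0, 0
-3.3, -0.41, 0.29, 0.1, 0, 0
-3.3, -0.41, 0.29, 0.1, 0, 0
-3.3, -0.41, 0.29, 0.1, 0, 0
-3.3, -0.41, 0.29, 0.1, 0, 0
remaining rot deg [ 1.    0.04 -0.03] dpos [  15.  -332.7  -29.3]
```

View pics/wrist4.png

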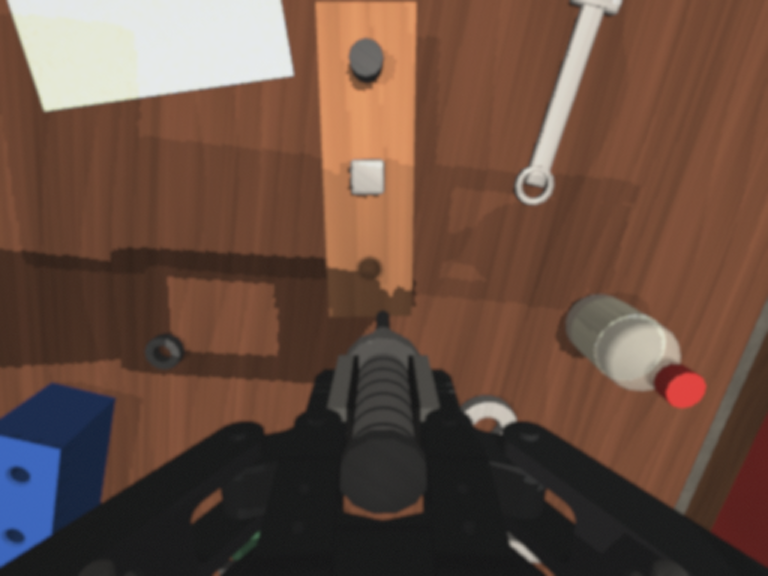

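Run:
```python
from h import *
d=dict(np.load("wrist4.npz")); save("w4c",d["img"][160:240,215:300],7)
s=arm.get_state(); R=np.array(s["tool_rot"]);p=np.array(s["tool_pos"]); print(p,arm.get_state()["time"])
print("hole",plane(d,369.5/1.5-.3,269/1.5-.3,80))
for u,v,h in((382.5,314,74.4),(383,472,-50),(382.5,360,12)):
    o=R.T@(d["C"]-p); r=R.T@ray(d,u/1.5-.3,v/1.5-.3)[1]; print((o+r*(h-o[2])/r[2]).round(2))
```

```text
[585.04149629 132.71884701 244.34729999] 7.05
hole [579.79793138 131.02880239  80.        ]
[-2.2   0.88 74.4 ]
[  1.28   1.08 -50.  ]
[ 1.7   0.92 12.  ]
```

View pics/w4c.png

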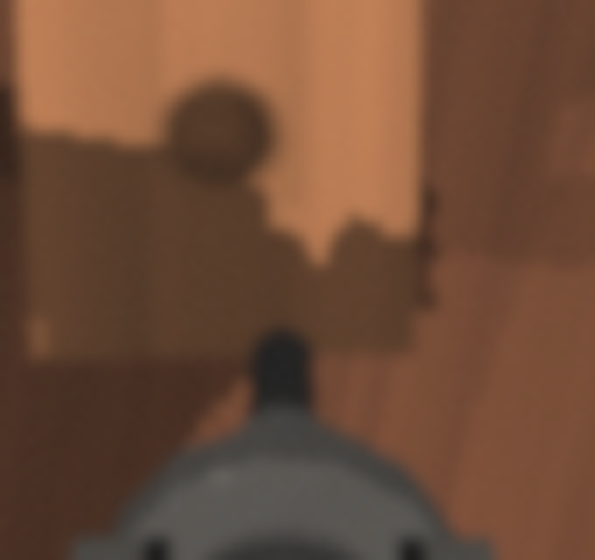

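```bash
python3 -c "
from h import *
goto((533,-250,205),9.7,11)"
```

```text
-3.35, -1.06, 0.34, 0.1, 0, 0
-3.35, -1.06, 0.34, 0.1, 0, 0
-3.35, -1.06, 0.34, 0.1, 0, 0
-3.35, -1.06, 0.35, 0.1, 0, 0
-3.35, -1.06, 0.35, 0.1, 0, 0
-3.35, -1.06, 0.35, 0.1, 0, 0
-3.35, -1.05, 0.35, 0.1, 0, 0
-3.35, -1.05, 0.35, 0.1, 0, 0
-3.35, -1.05, 0.35, 0.1, 0, 0
-3.35, -1.05, 0.35, 0.1, 0, 0
-3.35, -1.05, 0.36, 0.1, 0, 0
remaining rot deg [ 1.    0.04 -0.03] dpos [ -52.  -382.7  -39.3]
```

>>> jog_arm(plan=[-3,-1,0.3,0.2,0,0,1,-3.4,-1.05,0.35,0.2,0,0,1,-3.4,-1.05,0.35,0.1,0,0,1,-3.4,-1.05,0.35,0.1,0,0,1,-3.4,-1.05,0.35,0.1,0,0,1,-3.4,-1.05,0.35,0.1,0,0,1,-3.4,-1.05,0.35,0.1,0,0,1,-3.4,-1.05,0.35,0.1,0,0,1,-3.4,-1.05,0.35,0,0,0,1,-2.5,-0.8,0.3,0,0,0,1,-1,-0.3,0,0,0,0,1,0,0,0,0,0,0,1])

```text
time: 8.25
tool_pos: [528.3, -225.7, 191.2]
tool_rot: [[-0.171, 0.985, -0.025], [0.985, 0.172, 0.01], [0.014, -0.023, -1.0]]
force: [0.1, 0.5, -2.1]
gripper_width: 0.201
```

```bash
python3 -c "
from h import *
goto((531,-258,180),9.7,3)
d=cam('wrist');save('wrist5',d['img'],1.5);np.savez('wrist5.npz',**d)
"
```

```text
-1.08, -0.09, 0.36, -0.4, -0.3, 0.1
-1.08, -0.09, 0.36, -0.4, -0.3, 0.1
-1.08, -0.09, 0.37, -0.4, -0.3, 0.1
remaining rot deg [-1.32 -0.82  0.18] dpos [  2.7 -32.3 -11.2]
```

View pics/wrist5.png

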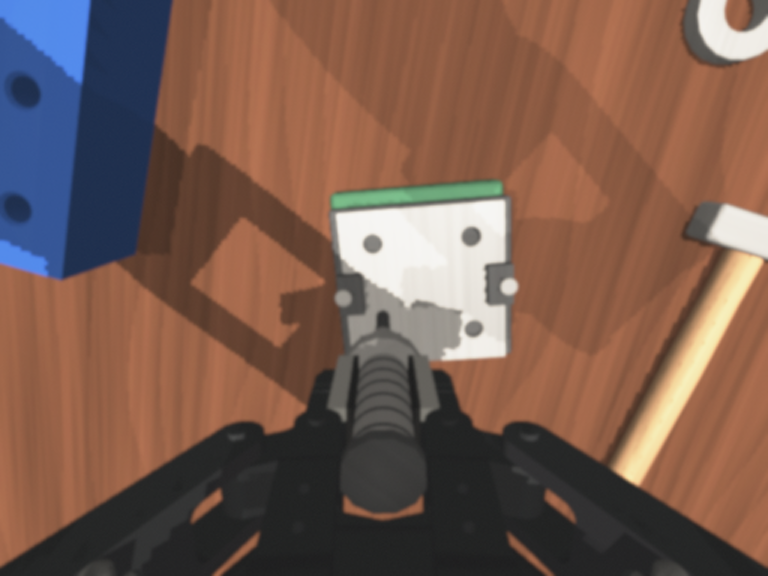

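The wrist view shows the blank below the punch, with the cross corner hidden behind it. I'll move on until the cross is visible next to the tip.

>>> jog_arm(plan=[-1.1,0,0.1,-0.4,-0.3,0,1,-1.1,0,0.3,-0.4,-0.3,0,1,-1.1,0,0.4,-0.4,-0.3,0,1,-0.4,0,0.2,-0.1,0,0,1,0,0,0,0,0,0,1])

```text
time: 8.8
tool_pos: [536.3, -259.7, 179.6]
tool_rot: [[-0.178, 0.984, 0.002], [0.984, 0.178, -0.0], [-0.001, 0.002, -1.0]]
force: [0.5, -0.8, -2.0]
gripper_width: 0.2
```

```bash
python3 -c "
from h import *
goto((531,-258,160),9.7,3)
d=cam('wrist');save('wrist6',d['img'],1.5);np.savez('wrist6.npz',**d)
"
```

```text
0.09, -0.16, 0.65, 0, 0, 0.2
0.09, -0.16, 0.65, 0, 0, 0.2
0.09, -0.16, 0.65, 0, 0, 0.2
remaining rot deg [0.09 0.04 0.56] dpos [ -5.3   1.7 -19.6]
```

View pics/wrist6.png

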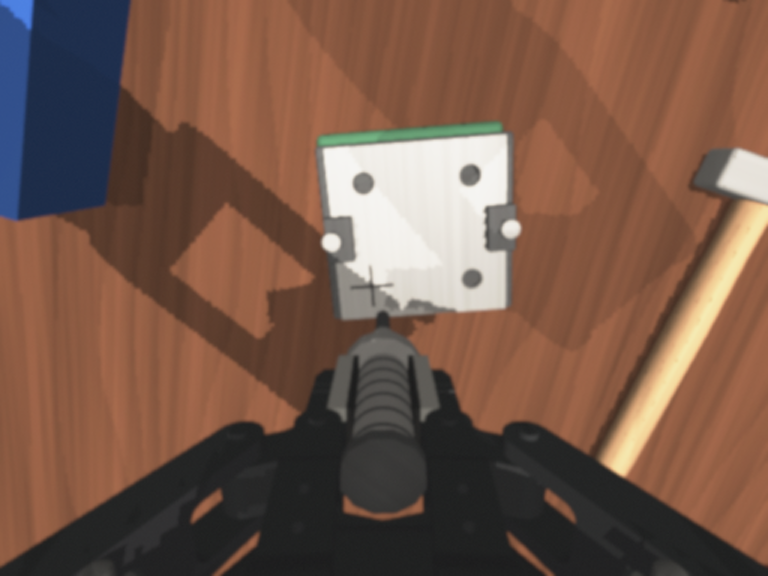

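```bash
python3 -c "
from h import *
d=dict(np.load('wrist6.npz')); save('w6c',d['img'][160:240,205:300],7)
for z in (60,67,75): print(plane(d,372/1.5-.3,286/1.5-.3,z))
print(depth(d,255,170),depth(d,270,175),depth(d,240,182))
"
```

```text
[ 531.12302555 -260.90126593   60.        ]
[ 530.92619089 -258.88403269   67.        ]
[ 530.701237   -256.57862328   75.        ]
[ 534.14757031 -240.29158257   63.85344493] [ 548.07653759 -242.55971445   62.98891043] [ 522.94835968 -253.33671973   63.98815381]
```

View pics/w6c.png

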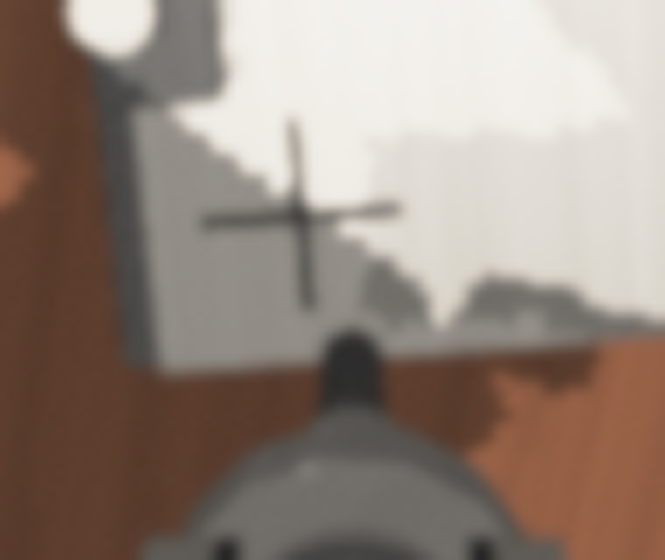

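>>> jog_arm(plan=[0.15,-0.25,0.5,0,0,0.2,1,0.15,-0.2,0.8,0,0,0.2,1,0.05,-0.1,0.8,0,0,0.1,1,0,0,0.4,0,0,0,1,0,0,0,0,0,0,1])

```text
time: 9.35
tool_pos: [529.3, -255.3, 152.2]
tool_rot: [[-0.17, 0.985, 0.001], [0.985, 0.17, 0.001], [0.001, 0.001, -1.0]]
force: [0.2, 0.4, -1.7]
gripper_width: 0.201
```

```bash
python3 -c "
from h import *
goto((530.7,-257.3,150),9.7,1)
d=cam('wrist');np.savez('wrist7.npz',**d); save('w7c',d['img'][160:240,205:300],7)
"
```

```text
-0.22, 0.1, 0.22, 0, 0, 0.1
remaining rot deg [ 0.05 -0.04  0.09] dpos [ 1.4 -2.  -2.2]
```

View pics/w7c.png

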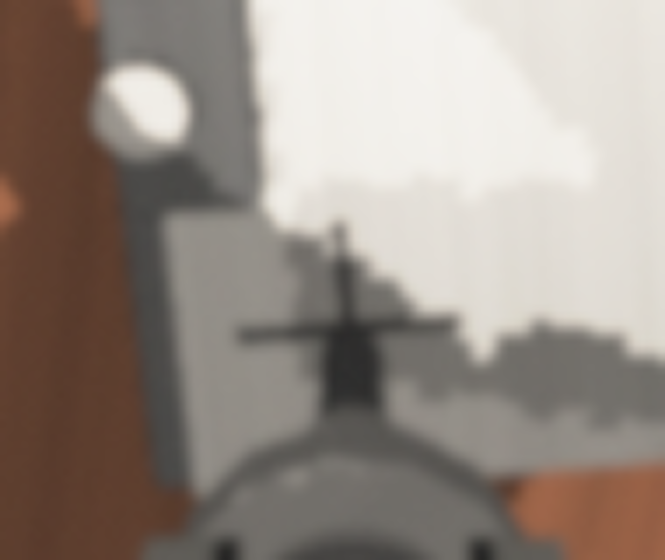

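>>> jog_arm(plan=[-0.25,0,0.3,0,0,0,1,0,0,0.2,0,0,0,1,0,0,0,0,0,0,1,0,0,0,0,0,0,1])

```text
time: 9.8
tool_pos: [530.6, -258.5, 147.7]
tool_rot: [[-0.17, 0.985, 0.002], [0.985, 0.17, -0.0], [-0.001, 0.002, -1.0]]
force: [-0.4, -0.1, -1.7]
gripper_width: 0.199
```

```bash
python3 -c "
from h import *
d=cam('wrist');np.savez('wrist8.npz',**d); save('w8c',d['img'][160:240,205:300],7)
s=arm.get_state();print(s['tool_pos'],s['force'],s['wrist_torque'])
"
```

```text
[ 530.6450344  -258.53650694  147.75707858] [-0.26723132  0.77807563 -3.42476972] [0.0166284  0.021744   0.01181761]
```

View pics/w8c.png

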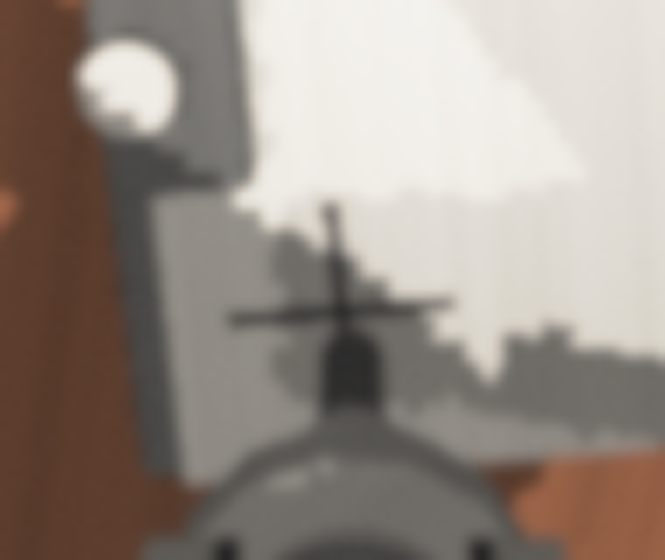

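>>> jog_arm(plan=[0,-0.1,0.2,0,0,0,1,0,0,0.15,0,0,0,1,0,0,0,0,0,0,1])

```text
time: 10.15
tool_pos: [529.8, -258.8, 144.4]
tool_rot: [[-0.17, 0.985, 0.003], [0.985, 0.17, -0.001], [-0.001, 0.003, -1.0]]
force: [-0.7, -0.4, -2.0]
gripper_width: 0.201
```

```bash
python3 -c "
from h import *
d=cam('wrist');np.savez('wrist9.npz',**d); save('w9c',d['img'][160:240,205:300],7)
s=arm.get_state();print(s['tool_pos'],s['force'],s['wrist_torque'])
"
```

```text
[ 529.8605048  -258.90535673  144.52120351] [ 0.57867473 -0.29022167 -1.87609996] [ 0.0753784   0.01965765 -0.0184899 ]
```

View pics/w9c.png

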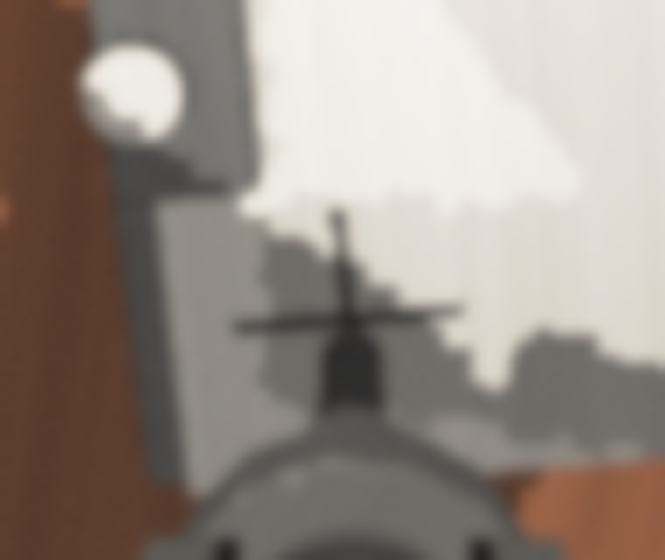

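>>> jog_arm(plan=[0,0,0.15,0,0,0,1,0,0,0.1,0,0,0,1])

```text
time: 10.4
tool_pos: [530.0, -259.0, 142.1]
tool_rot: [[-0.17, 0.985, 0.004], [0.985, 0.17, -0.001], [-0.002, 0.003, -1.0]]
force: [-0.3, 0.1, -2.9]
gripper_width: 0.198
```

>>> jog_arm(plan=[0,-0.02,0.1,0,0,0,1,0,0,0,0,0,0,1])

```text
time: 10.6
tool_pos: [529.7, -258.9, 140.8]
tool_rot: [[-0.17, 0.985, 0.003], [0.985, 0.17, -0.001], [-0.001, 0.003, -1.0]]
force: [-0.4, 0.8, -2.6]
gripper_width: 0.199
```

```bash
python3 -c "
from h import *
d=cam('wrist');np.savez('wrist10.npz',**d); save('w10c',d['img'][160:240,205:300],7)
s=arm.get_state();print(s['tool_pos'],s['force'],s['wrist_torque'])
"
```

```text
[ 529.74628368 -258.93692302  140.84489533] [-0.32621805 -0.38281955 -3.0529837 ] [-0.05750479 -0.01351944 -0.0510347 ]
```

View pics/w10c.png

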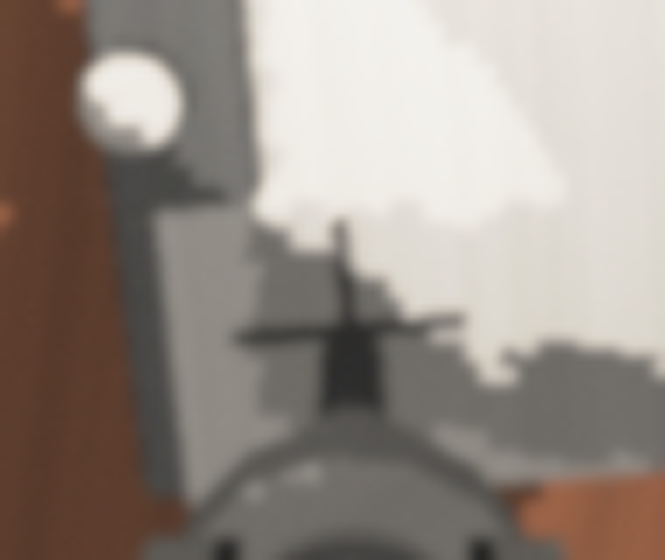

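>>> jog_arm(plan=[0,0,0.1,0,0,0,1,0,0,0,0,0,0,1])

```text
time: 10.85
tool_pos: [529.8, -259.0, 139.8]
tool_rot: [[-0.17, 0.985, 0.003], [0.985, 0.17, -0.001], [-0.002, 0.003, -1.0]]
force: [0.0, 0.1, -3.0]
gripper_width: 0.2
```

>>> jog_arm(plan=[0,0,0.1,0,0,0,1,0,0,0,0,0,0,1])

```text
time: 11.05
tool_pos: [530.0, -259.1, 138.9]
tool_rot: [[-0.17, 0.985, 0.004], [0.985, 0.17, -0.001], [-0.002, 0.004, -1.0]]
force: [-0.1, -0.1, -2.6]
gripper_width: 0.204
```

>>> jog_arm(plan=[0,0,0.1,0,0,0,1,0,0,0,0,0,0,1])

```text
time: 11.25
tool_pos: [530.2, -259.2, 138.6]
tool_rot: [[-0.17, 0.985, 0.004], [0.985, 0.17, -0.002], [-0.002, 0.004, -1.0]]
force: [-0.7, 0.6, -1.1]
gripper_width: 0.199
```

>>> jog_arm(plan=[0,0,0.1,0,0,0,1,0,0,0,0,0,0,1])

```text
time: 11.45
tool_pos: [530.3, -259.3, 138.4]
tool_rot: [[-0.17, 0.985, 0.005], [0.985, 0.17, -0.002], [-0.003, 0.004, -1.0]]
force: [-0.9, 0.5, 0.7]
gripper_width: 0.198
```

```bash
python3 -c "
from h import *
d=cam('wrist');np.savez('wrist11.npz',**d); save('w11c',d['img'][160:240,205:300],7)
s=arm.get_state();print(s['tool_pos'],s['force'],s['wrist_torque'])
"
```

```text
[ 530.35551513 -259.33878041  138.4458702 ] [0.55186556 0.50780044 0.67486574] [0.18687339 0.26501023 0.00802132]
```

View pics/w11c.png

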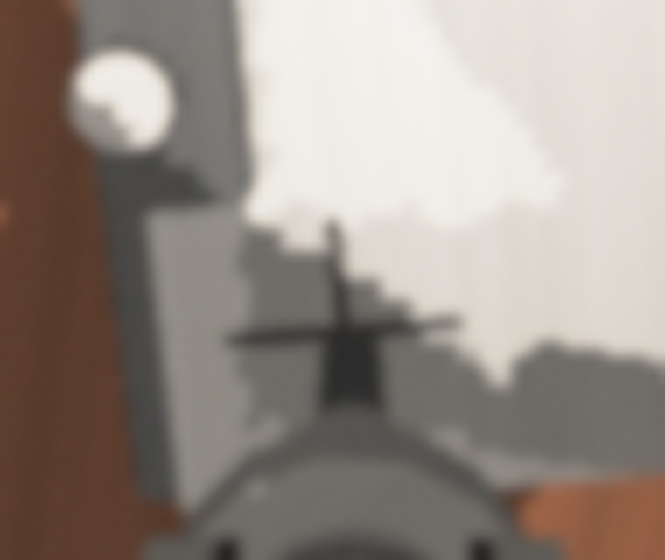

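>>> jog_arm(plan=[0,-0.05,-0.25,0,0,0,1,0,-0.06,0,-0.2,-0.1,0,1,0,0,0,0,0,0,1])

```text
time: 11.8
tool_pos: [529.0, -259.4, 140.2]
tool_rot: [[-0.17, 0.985, 0.008], [0.985, 0.17, -0.003], [-0.004, 0.008, -1.0]]
force: [-0.1, 0.2, -2.6]
gripper_width: 0.198
```

```bash
python3 -c "
from h import *
d=cam('wrist');np.savez('wrist12.npz',**d); save('w12c',d['img'][160:240,205:300],7)
s=arm.get_state();print(s['tool_pos'],s['tool_rot'].round(4),s['force'],s['wrist_torque'])
"
```

```text
[ 529.09897389 -259.4231868   140.21640096] [[-0.1702  0.9854  0.0085]
 [ 0.9854  0.1702 -0.0029]
 [-0.0043  0.0079 -1.    ]] [-0.57437729  0.01577723 -2.06478457] [-0.03625664  0.0232777  -0.01619137]
```

View pics/w12c.png

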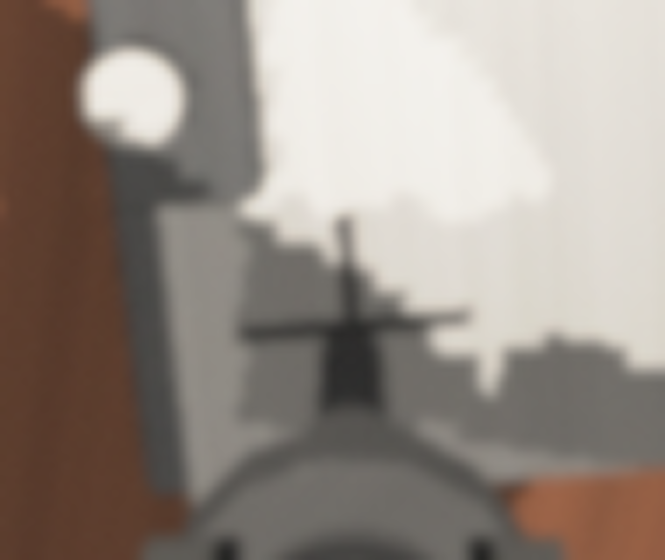

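>>> jog_arm(plan=[0,0.05,0,0.4,0.2,0,1,0,0,0.05,0,0,0,1])

```text
time: 12.05
tool_pos: [529.5, -259.3, 139.4]
tool_rot: [[-0.17, 0.985, 0.0], [0.985, 0.17, -0.0], [-0.0, 0.0, -1.0]]
force: [0.1, 0.2, -2.4]
gripper_width: 0.198
```

>>> jog_arm(plan=[0,0,0.1,0,0,0,1])

```text
time: 12.15
tool_pos: [529.6, -259.4, 138.4]
tool_rot: [[-0.17, 0.985, 0.0], [0.985, 0.17, -0.0], [-0.0, 0.0, -1.0]]
force: [-0.6, 0.6, 0.4]
gripper_width: 0.2
```

Contact. I'll press on, one or two rows at a time.

>>> jog_arm(plan=[0,0,0.15,0,0,0,1])

```text
time: 12.25
tool_pos: [529.8, -259.5, 137.5]
tool_rot: [[-0.17, 0.985, 0.0], [0.985, 0.17, -0.001], [-0.001, 0.0, -1.0]]
force: [-1.9, 0.9, 2.2]
gripper_width: 0.2
```

>>> jog_arm(plan=[0,0,0.15,0,0,0,1])

```text
time: 12.35
tool_pos: [530.0, -259.7, 136.7]
tool_rot: [[-0.17, 0.985, 0.001], [0.985, 0.17, -0.001], [-0.001, 0.001, -1.0]]
force: [-2.2, 1.1, 3.8]
gripper_width: 0.205
```

```bash
python3 -c "
from h import *
goto((529.6,-259.4,130),9.7,1);s=arm.get_state();print(s['force'],s['wrist_torque'])"
```

```text
0.03, -0.03, 0.67, 0, 0.1, 0.1
remaining rot deg [0.03 0.06 0.1 ] dpos [-0.4  0.3 -6.7]
[-2.18844543  1.05724468  3.75966694] [ 0.24494457  0.50671235 -0.01236548]
```

>>> jog_arm(plan=[0.03,-0.05,0.2,0,0,0,1])

```text
time: 12.45
tool_pos: [529.8, -259.7, 135.7]
tool_rot: [[-0.17, 0.985, 0.002], [0.985, 0.17, -0.002], [-0.002, 0.001, -1.0]]
force: [-2.1, 1.6, 6.7]
gripper_width: 0.196
```

>>> jog_arm(plan=[0.02,-0.04,0.25,0,0,0,1])

```text
time: 12.55
tool_pos: [529.8, -259.8, 134.5]
tool_rot: [[-0.17, 0.985, 0.003], [0.985, 0.17, -0.002], [-0.003, 0.002, -1.0]]
force: [-1.9, 2.4, 7.9]
gripper_width: 0.194
```

>>> jog_arm(plan=[0.02,-0.04,0.25,0,0,0,1])

```text
time: 12.65
tool_pos: [529.9, -259.9, 133.6]
tool_rot: [[-0.17, 0.985, 0.004], [0.985, 0.17, -0.003], [-0.004, 0.003, -1.0]]
force: [-4.3, 2.6, 9.9]
gripper_width: 0.197
```

>>> jog_arm(plan=[0.05,-0.06,0.25,0.1,0.1,0,1])

```text
time: 12.75
tool_pos: [529.9, -259.9, 133.1]
tool_rot: [[-0.171, 0.985, 0.004], [0.985, 0.171, -0.003], [-0.003, 0.003, -1.0]]
force: [-2.5, 1.7, 11.7]
gripper_width: 0.199
```

>>> jog_arm(plan=[0.05,-0.05,0.2,0.1,0.1,0,1])

```text
time: 12.85
tool_pos: [530.0, -259.9, 133.2]
tool_rot: [[-0.171, 0.985, 0.003], [0.985, 0.171, -0.002], [-0.003, 0.003, -1.0]]
force: [-3.0, 1.7, 9.7]
gripper_width: 0.201
```

>>> jog_arm(plan=[0.04,-0.05,0.32,0,0,0,1])

```text
time: 12.95
tool_pos: [530.0, -259.9, 132.3]
tool_rot: [[-0.171, 0.985, 0.005], [0.985, 0.171, -0.003], [-0.004, 0.004, -1.0]]
force: [-2.6, 2.7, 10.8]
gripper_width: 0.198
```

```bash
python3 -c "
from h import *
d=cam('wrist');np.savez('wrist13.npz',**d); save('w13c',d['img'][160:240,205:300],7)
s=arm.get_state();print(s['tool_pos'],s['tool_rot'].round(4),s['force'],s['wrist_torque'])
"
```

```text
[ 529.93220863 -259.87394458  132.12649802] [[-0.1708  0.9853  0.0046]
 [ 0.9853  0.1708 -0.0034]
 [-0.0041  0.0039 -1.    ]] [-1.97152197  1.84724227 11.27330654] [0.4754063  0.75782417 0.00279283]
```

View pics/w13c.png

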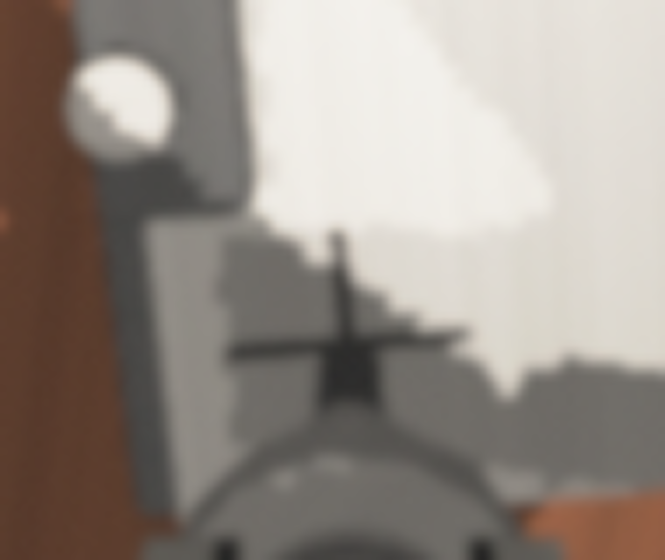

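The tip still sits on the cross centre, cross at (346,345) and plunger at (350,347) in the crop. Going on.

>>> jog_arm(plan=[0.04,-0.05,0.3,0,0,0,1])

```text
time: 13.1
tool_pos: [529.9, -259.9, 131.6]
tool_rot: [[-0.171, 0.985, 0.006], [0.985, 0.171, -0.004], [-0.005, 0.005, -1.0]]
force: [-3.8, 1.9, 11.7]
gripper_width: 0.199
```

```bash
python3 -c "
from h import *
s=arm.get_state();print(s['tool_pos'],s['tool_rot'].round(4),s['force'],s['wrist_torque'],s['qd'])
"
```

```text
[ 529.94619133 -259.93690804  131.59150206] [[-0.1709  0.9853  0.0059]
 [ 0.9853  0.1709 -0.0045]
 [-0.0054  0.0051 -1.    ]] [-3.79466005  1.91597843 11.74704989] [ 0.49919265  0.92898997 -0.01271742] [-0.00015366 -0.00332846  0.02224003 -0.00023976 -0.03551348 -0.00102959]
```

>>> jog_arm(plan=[0.05,-0.1,0.32,0.2,0.2,0,1])

```text
time: 13.2
tool_pos: [529.8, -260.0, 131.0]
tool_rot: [[-0.171, 0.985, 0.004], [0.985, 0.171, -0.003], [-0.004, 0.004, -1.0]]
force: [-2.8, 2.0, 10.6]
gripper_width: 0.199
```

>>> jog_arm(plan=[0.03,-0.05,0.32,0.1,0.1,0,1])

```text
time: 13.3
tool_pos: [529.9, -260.1, 130.1]
tool_rot: [[-0.171, 0.985, 0.004], [0.985, 0.171, -0.002], [-0.003, 0.003, -1.0]]
force: [-3.9, 1.9, 8.1]
gripper_width: 0.201
```

>>> jog_arm(plan=[0.03,-0.05,0.25,0,0,0,1])

```text
time: 13.4
tool_pos: [529.7, -260.0, 129.1]
tool_rot: [[-0.171, 0.985, 0.005], [0.985, 0.171, -0.003], [-0.004, 0.004, -1.0]]
force: [-1.9, 1.6, 4.0]
gripper_width: 0.2
```

```bash
python3 -c "
from h import *
d=cam('wrist');np.savez('wrist14.npz',**d); save('w14c',d['img'][160:240,205:300],7)
s=arm.get_state();print(s['tool_pos'],s['tool_rot'].round(4),s['force'],s['wrist_torque'])
"
```

```text
[ 529.59242851 -259.81414352  128.59479925] [[-0.1712  0.9852  0.0046]
 [ 0.9852  0.1712 -0.0026]
 [-0.0034  0.0041 -1.    ]] [-0.72016834  0.79850213  1.24502914] [ 0.26515223  0.23968497 -0.01969835]
```

View pics/w14c.png

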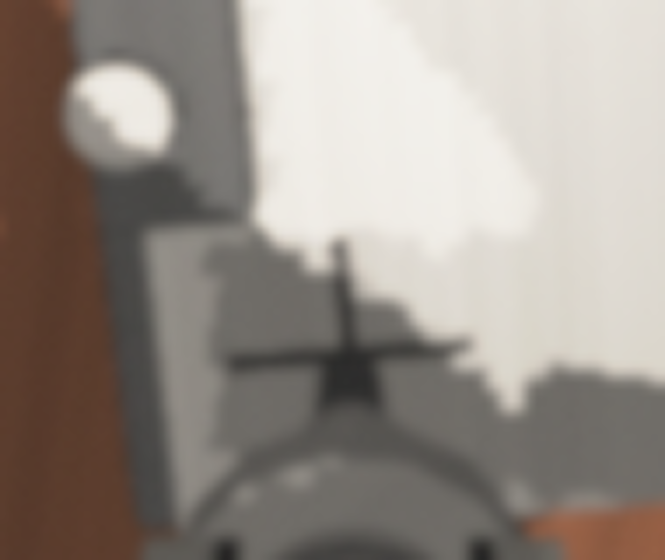

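Total force fell from about 14 N to about 3.6 N, so the spring has let go. One very small extra row will confirm it before lifting.

>>> jog_arm(plan=[0.02,-0.02,0.06,0,0,0,1])

```text
time: 13.55
tool_pos: [529.4, -259.5, 127.9]
tool_rot: [[-0.171, 0.985, 0.005], [0.985, 0.171, -0.003], [-0.003, 0.004, -1.0]]
force: [0.1, 0.1, 1.2]
gripper_width: 0.197
```

>>> jog_arm(plan=[0,0,0.08,0,0,0,1])

```text
time: 13.65
tool_pos: [529.5, -259.6, 127.1]
tool_rot: [[-0.171, 0.985, 0.005], [0.985, 0.171, -0.003], [-0.004, 0.005, -1.0]]
force: [-1.5, 1.4, 3.8]
gripper_width: 0.2
```

The force is rising again past the minimum, so the plunger is at the end of its travel and has fired. Lifting.

>>> jog_arm(plan=[0,0,-0.3,0,0,0,1,0,0,-0.5,0.1,0.1,0,1,0,0,-0.8,0,0,0,1,0,0,-1,0,0,0,1,0,0.05,-2,0,0,0,1,0,0.05,-2,0,0,0,1,0,0.05,-2,0,0,0,1,0,0.05,-2,0,0,0,1,0,0,-0.5,0,0,0,1,0,0,0,0,0,0,1])

```text
time: 14.65
tool_pos: [530.2, -259.0, 240.7]
tool_rot: [[-0.171, 0.985, 0.0], [0.985, 0.171, 0.0], [-0.0, 0.0, -1.0]]
force: [-0.1, -0.2, -2.9]
gripper_width: 0.201
```

```bash
python3 -c "
from h import *
d=cam('wrist');np.savez('wrist15.npz',**d); save('wrist15',d['img'],1.5)
s=arm.get_state();print(s['tool_pos'],s['force'])
goto((585,115,235),9.7,11)
"
```

```text
[ 530.10977529 -258.8973658   240.32898961] [-0.15534724 -0.01995819 -1.73728995]
3.26, 1.07, 0.05, 0, 0, 0
3.26, 1.07, 0.05, 0, 0, 0
3.26, 1.07, 0.05, 0, 0, 0
3.26, 1.07, 0.05, 0, 0, 0
3.26, 1.07, 0.05, 0, 0, 0
3.27, 1.07, 0.05, 0, 0, 0
3.27, 1.07, 0.05, 0, 0, 0
3.27, 1.07, 0.05, 0, 0, 0
3.27, 1.07, 0.05, 0, 0, 0
3.27, 1.07, 0.05, 0, 0, 0
3.27, 1.07, 0.05, 0, 0, 0
remaining rot deg [ 0.01 -0.02  0.13] dpos [ 54.9 373.9  -5.3]
```

View pics/wrist15.png

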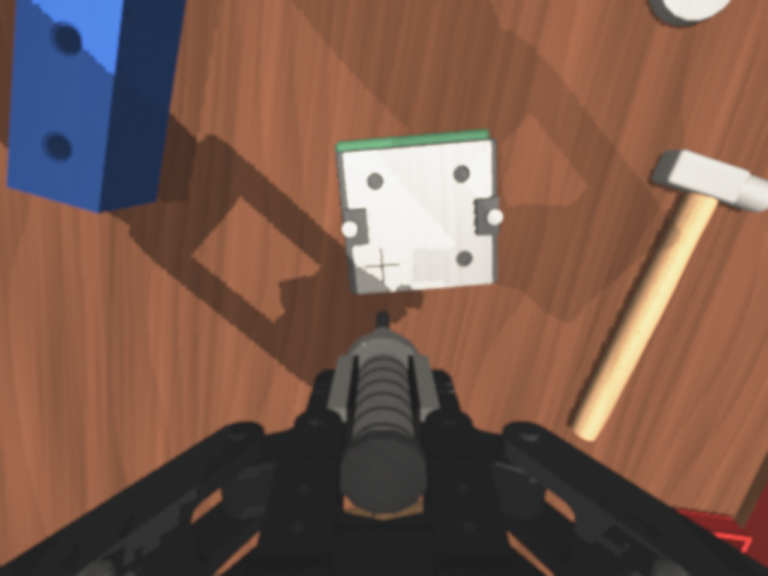

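The plunger is out again and the punch sits in the fingers as before. I'll check for slip and carry it back.

Run:
```python
from h import *
a=dict(np.load('wrist4.npz'))['img'];b=dict(np.load('wrist15.npz'))['img']
T=cv2.cvtColor(a,cv2.COLOR_RGB2GRAY)[225:345,225:285]; G=cv2.cvtColor(b,cv2.COLOR_RGB2GRAY)
r=cv2.matchTemplate(G[215:355,215:295],T,cv2.TM_CCOEFF_NORMED); print(cv2.minMaxLoc(r))
T=cv2.cvtColor(a,cv2.COLOR_RGB2GRAY)[292:345,225:285];r=cv2.matchTemplate(G[282:355,215:295],T,cv2.TM_CCOEFF_NORMED); print(cv2.minMaxLoc(r))
```

```text
(0.2012162208557129, 0.9838477969169617, (3, 20), (10, 10))
(-0.2705257534980774, 0.9456836581230164, (14, 20), (10, 10))
```

>>> jog_arm(plan=[3,1,0,0,0,0,1,3.3,1.05,0.05,0,0,0,1,3.3,1.05,0.05,0,0,0,1,3.3,1.05,0.05,0,0,0,1,3.3,1.05,0.05,0,0,0,1,3.3,1.05,0.05,0,0,0,1,3.3,1.05,0.05,0,0,0,1,3.3,1.05,0.05,0,0,0,1,3.3,1.05,0,0,0,0,1,2.5,0.8,0,0,0,0,1,1,0.3,0,0,0,0,1,0,0,0,0,0,0,1])

```text
time: 15.9
tool_pos: [569.2, 95.9, 215.8]
tool_rot: [[-0.166, 0.986, -0.031], [0.986, 0.166, 0.006], [0.011, -0.03, -0.999]]
force: [0.3, 0.1, -2.9]
gripper_width: 0.2
```

```bash
python3 -c "
from h import *
goto((580,132,205),9.7,3)
"
```

```text
1.12, 0.57, 0.35, -0.6, -0.2, 0
1.12, 0.56, 0.36, -0.6, -0.2, 0
1.12, 0.56, 0.36, -0.6, -0.2, 0
remaining rot deg [-1.72 -0.62 -0.14] dpos [ 10.8  36.1 -10.8]
```

>>> jog_arm(plan=[1.1,0.5,0.1,-0.6,-0.2,0,1,1.1,0.4,0.3,-0.6,-0.2,0,1,1.0,0.3,0.3,-0.5,-0.2,0,1,0.3,0.1,0,0,0,0,1,0,0,0,0,0,0,1])

```text
time: 16.4
tool_pos: [575.8, 131.8, 206.1]
tool_rot: [[-0.162, 0.987, -0.001], [0.987, 0.162, -0.002], [-0.002, -0.002, -1.0]]
force: [-0.2, -0.1, -2.4]
gripper_width: 0.198
```

```bash
python3 -c "
from h import *
goto((579.9,131.7,175),9.67,3)
"
```

```text
-0.02, 0.14, 1.04, 0, 0, -0.1
-0.02, 0.14, 1.04, 0, 0, -0.1
-0.02, 0.14, 1.04, 0, 0, -0.1
remaining rot deg [-0.09  0.1  -0.35] dpos [  4.1  -0.1 -31.1]
```

>>> jog_arm(plan=[0,0.1,1,0,0,-0.1,1,0,0.1,1,0,0,-0.1,1,0,0,0.8,0,0,-0.1,1,0,0,0,0,0,0,1,0,0,0,0,0,0,1])

```text
time: 16.9
tool_pos: [577.7, 130.5, 175.0]
tool_rot: [[-0.166, 0.986, -0.002], [0.986, 0.166, -0.003], [-0.003, -0.003, -1.0]]
force: [-1.2, -0.3, -2.1]
gripper_width: 0.199
```

```bash
python3 -c "
from h import *
goto((579.9,131.7,163),9.67,1)
d=cam('wrist');np.savez('wrist16.npz',**d); save('w16c',d['img'][150:250,205:300],6)
"
```

```text
0.08, 0.24, 1.2, -0.2, 0.1, -0.1
remaining rot deg [-0.16  0.15 -0.13] dpos [  2.2   1.2 -12. ]
```

View pics/w16c.png

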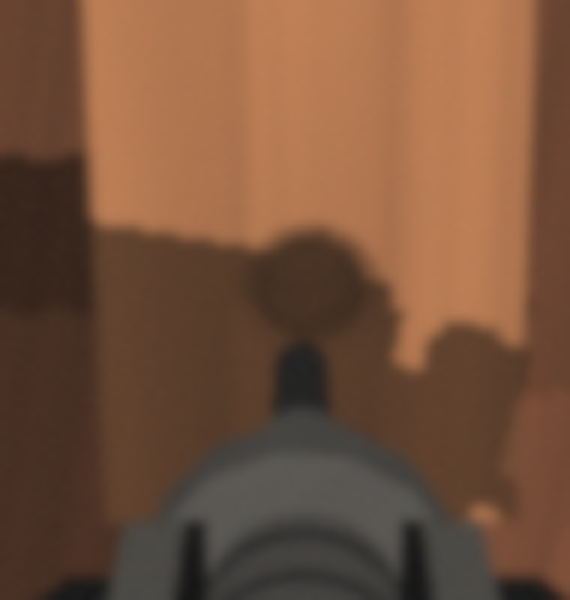

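>>> jog_arm(plan=[0.12,0.12,0.6,-0.1,0.1,-0.1,1,0,0.05,0.6,0,0,0,1,0,0,0.1,0,0,0,1,0,0,0,0,0,0,1])

```text
time: 17.35
tool_pos: [579.7, 132.0, 161.5]
tool_rot: [[-0.167, 0.986, 0.0], [0.986, 0.167, -0.001], [-0.001, 0.0, -1.0]]
force: [-0.6, 0.2, -1.9]
gripper_width: 0.195
```

```bash
python3 -c "
from h import *
goto((579.9,131.7,150),9.67,1)
d=cam('wrist');np.savez('wrist17.npz',**d); save('w17c',d['img'][150:250,205:300],6)
"
```

```text
-0.03, 0.02, 1.15, 0, 0, 0
remaining rot deg [ 0.01  0.04 -0.03] dpos [  0.2  -0.3 -11.5]
```

View pics/w17c.png

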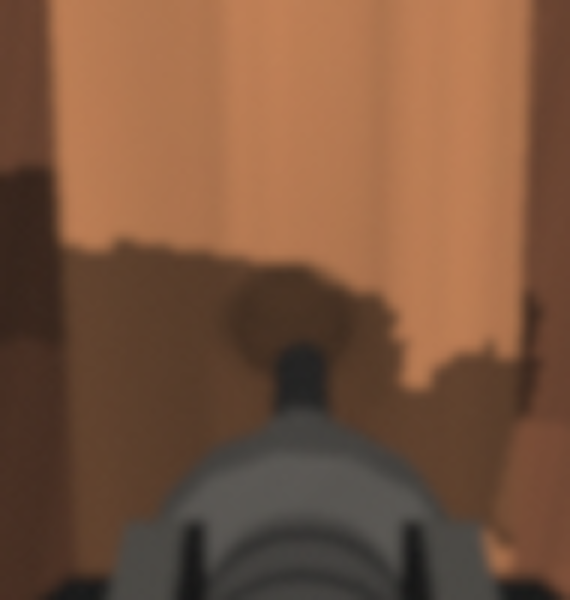

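>>> jog_arm(plan=[0.1,-0.12,0.2,0,0,0,1,0,-0.02,0.6,0,0,0,1,0,0,0,0,0,0,1,0,0,0,0,0,0,1])

```text
time: 17.8
tool_pos: [578.2, 132.9, 153.4]
tool_rot: [[-0.168, 0.986, 0.001], [0.986, 0.168, -0.001], [-0.001, 0.001, -1.0]]
force: [-0.2, -0.2, -2.2]
gripper_width: 0.197
```

```bash
python3 -c "
from h import *
goto((579.9,131.7,140),9.67,1)
d=cam('wrist');np.savez('wrist18.npz',**d); save('w18c',d['img'][150:250,205:300],6)
"
```

```text
-0.14, 0.14, 1.34, 0.1, 0.1, 0
remaining rot deg [ 0.06  0.05 -0.02] dpos [  1.7  -1.2 -13.4]
```

View pics/w18c.png

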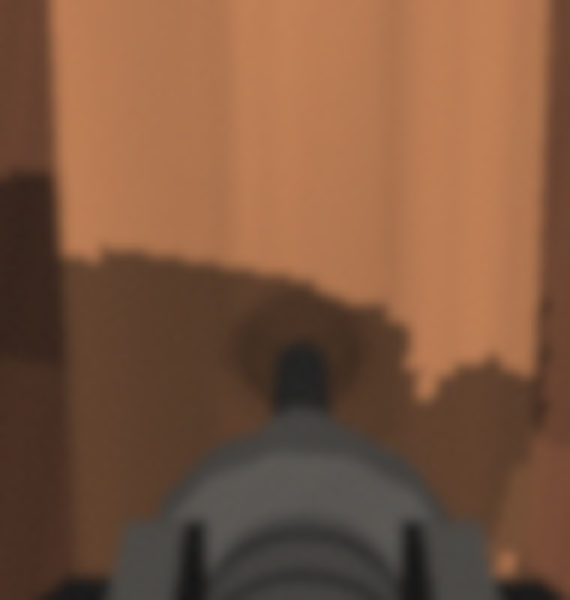

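>>> jog_arm(plan=[0,0,0.5,0,0,0,1,0,0,0.6,0,0,0,1,0,0,0.5,0,0,0,1,0,0,0,0,0,0,1])

```text
time: 18.25
tool_pos: [578.1, 132.8, 135.9]
tool_rot: [[-0.168, 0.986, 0.001], [0.986, 0.168, -0.001], [-0.001, 0.001, -1.0]]
force: [0.1, -0.1, -2.6]
gripper_width: 0.2
```

```bash
python3 -c "
from h import *
goto((579,132.3,120),9.67,1)
d=cam('wrist');np.savez('wrist19.npz',**d); save('w19c',d['img'][150:250,205:300],6)
"
```

```text
-0.07, 0.08, 1.59, 0, 0.1, 0
remaining rot deg [ 0.05  0.05 -0.02] dpos [  0.9  -0.5 -15.9]
```

View pics/w19c.png

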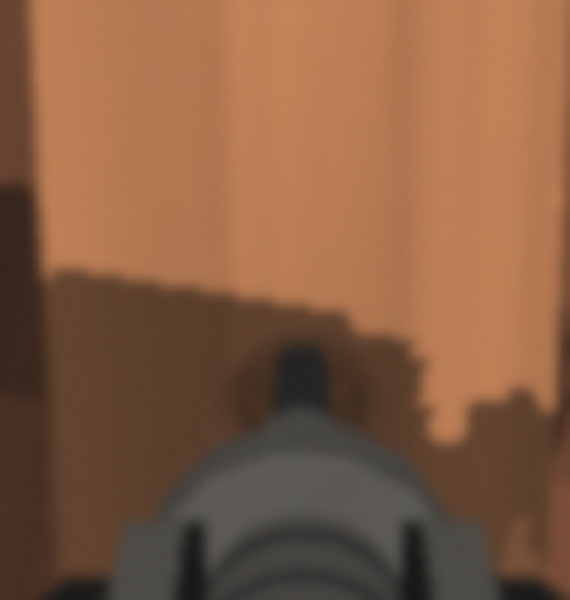

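Tip is in the hole and centred sideways. On down, with the force watched.

>>> jog_arm(plan=[0,0.03,0.5,0,0,0,1,0,0,0.5,0,0,0,1,0,0,0.3,0,0,0,1,0,0,0,0,0,0,1])

```text
time: 18.7
tool_pos: [578.9, 132.9, 122.2]
tool_rot: [[-0.168, 0.986, 0.002], [0.986, 0.168, -0.001], [-0.001, 0.002, -1.0]]
force: [-0.6, -1.4, -1.8]
gripper_width: 0.2
```

>>> jog_arm(plan=[0,0,0.4,0,0,0,1,0,0,0.4,0,0,0,1])

```text
time: 18.9
tool_pos: [579.5, 133.0, 114.4]
tool_rot: [[-0.168, 0.986, 0.003], [0.986, 0.168, -0.001], [-0.001, 0.003, -1.0]]
force: [-0.4, 0.1, -2.1]
gripper_width: 0.199
```

```bash
python3 -c "
from h import *
goto((579.2,132.2,100),9.67,1)
s=arm.get_state();print(s['force'],s['wrist_torque'])
"
```

```text
-0.07, -0.05, 1.44, 0.2, 0.1, 0
remaining rot deg [ 0.19  0.06 -0.03] dpos [ -0.3  -0.8 -14.4]
[-0.36560439  0.0835567  -2.06284047] [ 0.00305089  0.00990507 -0.05499008]
```

>>> jog_arm(plan=[-0.05,-0.05,0.3,0.2,0,0,1,0,-0.03,0.4,0,0,0,1])

```text
time: 19.1
tool_pos: [579.0, 132.3, 106.9]
tool_rot: [[-0.168, 0.986, 0.0], [0.986, 0.168, -0.001], [-0.001, -0.0, -1.0]]
force: [0.2, 0.1, -2.9]
gripper_width: 0.198
```

>>> jog_arm(plan=[0,-0.03,0.4,0,0,0,1,0,-0.02,0.4,0.1,0,0,1])

```text
time: 19.3
tool_pos: [578.3, 132.2, 98.2]
tool_rot: [[-0.168, 0.986, -0.002], [0.986, 0.168, -0.001], [-0.001, -0.002, -1.0]]
force: [1.5, -0.1, -2.7]
gripper_width: 0.2
```

>>> jog_arm(plan=[0,0.05,0.25,-0.1,0,0,1,0,0,0.15,0,0,0,1])

```text
time: 19.5
tool_pos: [578.4, 132.2, 93.1]
tool_rot: [[-0.168, 0.986, -0.001], [0.986, 0.168, -0.001], [-0.001, -0.001, -1.0]]
force: [-1.3, -0.1, -2.0]
gripper_width: 0.2
```

>>> jog_arm(plan=[0,0,0.15,0,0,0,1,0,0,0,0,0,0,1])

```text
time: 19.7
tool_pos: [578.7, 132.2, 92.7]
tool_rot: [[-0.168, 0.986, -0.001], [0.986, 0.168, -0.001], [-0.001, -0.001, -1.0]]
force: [0.3, -0.4, -1.2]
gripper_width: 0.202
```

>>> jog_arm(plan=[0,0,0.15,0,0,0,1,0,0,0.05,0,0,0,1])

```text
time: 19.9
tool_pos: [579.2, 132.3, 92.4]
tool_rot: [[-0.168, 0.986, 0.0], [0.986, 0.168, -0.001], [-0.001, -0.0, -1.0]]
force: [-2.1, -0.9, -0.2]
gripper_width: 0.198
```

```bash
python3 -c "
from h import *
d=cam('wrist');np.savez('wrist20.npz',**d); save('wrist20',d['img'],1.5)
"
```

```text
(no output)
```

View pics/wrist20.png

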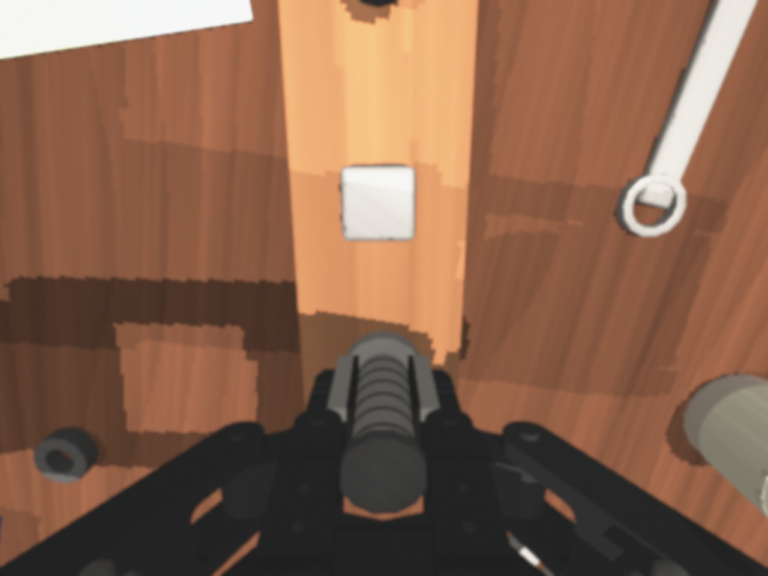

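This view matches the one at grasping, with the collar down on the block. Releasing.

>>> jog_arm(plan=[0,0,0,0,0,0,0.7,0,0,0,0,0,0,0.5,0,0,0,0,0,0,0,0,0,0,0,0,0,0,0,0,0,0,0,0,0,0,0,0,0,0,0,0,0,0,0,0,0,0,0])

```text
time: 20.65
tool_pos: [580.9, 132.4, 92.8]
tool_rot: [[-0.168, 0.986, 0.004], [0.986, 0.168, -0.001], [-0.002, 0.004, -1.0]]
force: [-0.2, -0.2, 0.2]
gripper_width: 1.002
```

```bash
python3 -c "
from h import *
d=cam('wrist'); save('wrist21',d['img'],1.5)
"
```

```text
(no output)
```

View pics/wrist21.png

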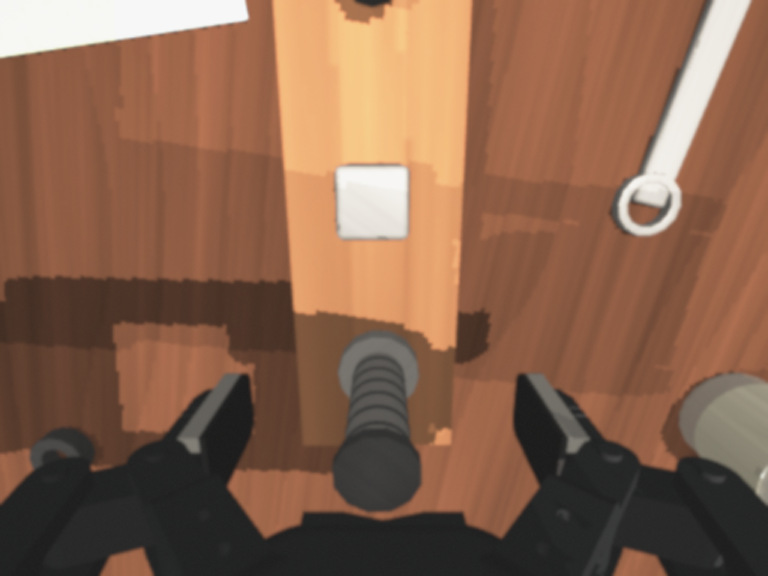

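The fingers are open and the punch is standing freely, collar at (378,370). I'll retreat straight up, then a little to the side, and check.

>>> jog_arm(plan=[0,0,-0.8,0.1,0,0,0,0,0.05,-1,0,0,0,0,0,0.05,-1.2,0,0,0,0,0,0.05,-1.5,0,0,0,0,0,0.05,-1.5,0,0,0,0,0,0,-1.5,0,0,0,0,0,0,-1,0,0,0,0,0,0,-0.5,0,0,0,0,0,0,0,0,0,0,0])

```text
time: 21.6
tool_pos: [584.8, 133.1, 194.3]
tool_rot: [[-0.168, 0.986, 0.01], [0.986, 0.168, -0.001], [-0.002, 0.009, -1.0]]
force: [-0.6, -0.3, 0.3]
gripper_width: 1.002
```

>>> jog_arm(plan=[-1,0,-1,0,0,0,0,-2,0,-1,0,0,0,0,-2.5,0,-1,0,0,0,0,-2.5,0,0,0,0,0,0,-1,0,0,0,0,0,0,0,0,0,0,0,0,0,0,0,0,0,0,0,0])

```text
time: 22.3
tool_pos: [598.2, 39.4, 224.1]
tool_rot: [[-0.168, 0.986, 0.003], [0.986, 0.168, -0.001], [-0.002, 0.003, -1.0]]
force: [0.1, -0.1, -0.3]
gripper_width: 1.0
```

Run:
```python
from h import *
d=cam('wrist'); np.savez('wrist22.npz',**d); t=cam('top'); s=cam('scene'); np.savez('scene22.npz',**s)
print(d['C'])
t0=dict(np.load('top0.npz'))['img'];s0=dict(np.load('scene0.npz'))['img']
o=np.zeros((590,790,3),np.uint8)
o[:288,:384]=cv2.resize(d['img'],(384,288))
f=lambda im:cv2.resize(im[165:235,195:295],None,fx=4,fy=4,interpolation=cv2.INTER_CUBIC)
o[:280,390:790]=f(s0); o[290:570,390:790]=f(s['img']); o[290:578,:384]=cv2.resize(t['img'],(384,288))
save('final',o)
df=np.abs(s0.astype(int)-s['img']).sum(2)>90
print(df[170:230,200:290].sum()); save('wf',d['img'],1.5)
```

```text
[586.25580895 113.51950581 365.13868261]
5
```

View pics/final.png

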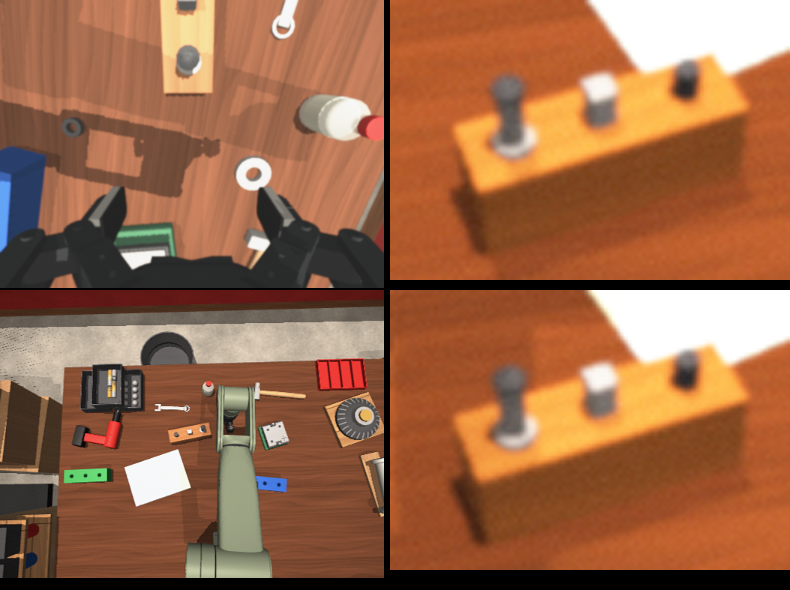

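View pics/wf.png

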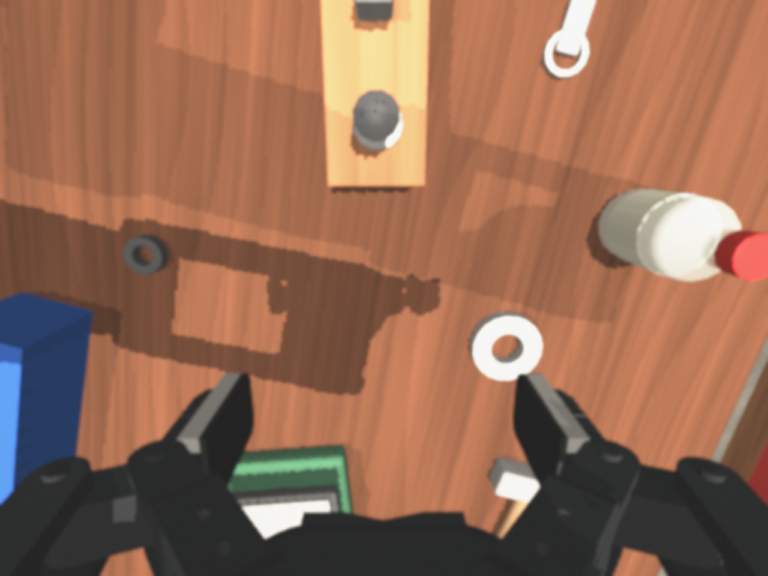

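The scene view of the block is the same before and after (5 changed pixels over the block region). The punch is upright with its collar down, the bystanders look unmoved, and the gripper is clear. Handing in.

```bash
python3 -c "
from workcell import arm
print(arm.close_job(), arm.get_state()['time'])"
```

```text
the job is handed in; nothing more can be done
the job is handed in; nothing more can be done
```

I took the punch out of the block, fired it on the cross, put it back in its own hole, let go and handed the job in. The run took about 22 s of the 58 s allowed; the interface gives no verdict.

- **Firing:** I can't read the plunger directly, so I judged this by force. It climbed to about 14 N, fell to about 3.6 N as the spring let go, then rose to about 6 N at the end of travel, well under the 22 N limit. The wrist camera showed the point within about 1 mm of the cross centre, and the tool stayed within about 0.5° of vertical.
- **Travel mismatch:** the tool moved down 11.8 mm from first contact, more than the plunger's 11 mm. I put this down to give in the grip and arm. I saw no slip when I compared the grip before and after.
- **Return:** the punch seated at the same tool height as when I gripped it (92.4 mm), within about 1 mm sideways. After release the scene camera view of the block matched the starting one, except for 5 pixels. I judged uprightness by eye only.
- **Bystanders:** the final pictures show them where they were, but I did not measure each one. The gripper was clear of everything, with near-zero force.
- **Wrist camera:** its readings differed by 1 to 2 mm from the gripping pose, in line with the stated calibration. I therefore lined up on the cross and on the hole by sight.

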